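Scribing wax blocks against a straightedge

ROBOT

A 6-joint arm with a two-finger parallel gripper is mounted at the origin on the work surface. World frame = base frame: x ahead of the robot, y to its left, z up, the work surface at z = 0. Lengths are in m, angles in rad, forces in N, time in s.
With the tool pointing down it reaches from about 0.35 to 0.85 m from the base axis. Payload 8.1 kg.
Tool frame: the origin (TCP) lies at the very end of the fingers, on their centre line; the grasp point (between the pads) lies robot.grip_point_offset behind it (robot.grip_point_offset is the distance from the TCP to the grasp point, in m); z points along the fingers, y is the line along which they close (so a half turn about z gives the same grasp; the last joint's range is limited). The gripper opens to 93 mm and grips with 3 to 60 N. Pads are 15 mm wide; open, the fingers measure 128 mm over their backs; the gripper's body (75 mm by 188 mm) begins 65 mm behind the grasp point.
Start: joints at [-0.085, 0.13, 1.488, -0, 1.523, -0.085], TCP at [0.6, 0, 0.219] pointing down, gripper open.
Joint ranges: [-2.96, 2.96], [-0.89, 2.26], [0.02, 2.5], [-1.34, 4.48], [0, 2.73], [-2.66, 2.66]. Speed limits (rad/s): [2.39, 2.39, 2.79, 3.14, 3.14, 3.14].

INTERFACE

Orientations are given as a rotation vector (axis times angle).
In Python, from plant import robot, eyes gives the robot as it stands. The module is installed in compiled form; this text tells all that it offers.
- The arm moves only by the tool apply_moves, never from a script. Its argument "steps" is one flat list of numbers, 7 for each row, row after row: the shift along the tool's x, y, z in units of 30 mm (1.0 is 30 mm), then the turn, a rotation vector about the tool's x, y, z in units of 6 degrees (1.0 is 6 degrees), then the opening in per cent of the stroke, from 0 (shut) to 100 (fully open). In form: [dx, dy, dz, ax, ay, az, fingers, dx, dy, dz, ax, ay, az, fingers, ...]. A call has 1 to 12 rows; each row shifts and turns the commanded pose from where the row before left it, along the tool's axes as they then stand; what a row does not reach is not made up. A row lasts 1/12 s, in which the tool goes at most 41.7 mm and 7.16 degrees, less where a joint would pass 70% of its speed; a pose out of reach is approached as far as the arm can. A call is refused whole if a number of a shift passes 1 or a number of a turn 1, either way. A call with a gripper value outside its range is refused whole. The fingers move at their own pace and stop on an object; "grip_force" is the grip in N (left out, the last holds). Time passes only in rows, so rows that do not move let the fingers close. It gives the time, the measured TCP pose, the force, the opening and the grip force at its end, in the units of the state.
- robot.read_state(): the state, without advancing time (a new reading comes with each control period).
- eyes.read_camera(name): name is "scene" or "side" or "wrist"; returns the picture (384x512x3 uint8, red, green, blue); there is no depth.
- eyes.calibration(name): a dict with "K" (3x3 intrinsics, pixels), "R" (3x3) and "t" (3): a world point X has camera coordinates R X + t. Camera axes: x right, y down, z forward; pixel columns grow to the right and rows downward; lengths in m; the calibration is good to about 2 mm. A picture is of the moment at which its call begins: read the wrist's pose just before it. calibration takes no time and is no camera call; for the wrist camera it gives the pose at the moment of the call.
- robot.close_job(): hands the job in; it is judged then, once.
Trained networks look in the newest picture that a camera, given by its name, has taken for a name from the list of things; names that differ only in an ending like _2 or _b are one class to them, and where a whole thing is asked for, a point or a joint stands for the part that bears it (a point fixed in the world has none). Each returns a list of dicts, best first, with "conf" (0 to 1); they miss things now and then, are a little off and sometimes report something else, mostly with a low value. They report only what shows in the picture. A call takes as long as a camera call.
- eyes.search_frame(camera, thing): "rect" ([left, top, width, height] in pixels, round what is visible of it).
- eyes.place_of(camera, thing): "xy" ([column, row] in pixels: a listed point, or the origin of a listed thing).
The state is a dict: "t": time; "q": joint angles; "dq": joint speeds; "joint_torque": joint torques, N m; "tool_pos": TCP position; "orientation": TCP orientation; "force": force on the tool from outside, world axes, zero at the start; "wrist_torque": the same for the moment, N m; "opening": finger opening in m; "gripper_force": force on a finger pad.
Only numpy, scipy, OpenCV 4.12 (cv2) and the standard library are available. Lean on these libraries where they do the work, as an engineer would, in place of code of your own. Each camera call takes 0.05 s, during which the arm holds its last target. There are 200 camera calls.

TASK

Lay the straightedge on the bench flush along the near long edge of the steel plate, about centred on it, and let go; then lay every green wax block that is there flat on the plate, side by side, pointing straight away from the straightedge, each with its end butted against it. With all of them in line, press the green start button fully down and release it, then put all the wax blocks flat into the wooden tray and lay the straightedge back centred along its blue felt strip, without disturbing the other things on the bench.

Things in the scene. Friction and masses are not known exactly. Their poses are not given: they have to be found in the camera images.
- plate: fixed steel marking plate 110 (own x) x 210 (own y) x 14 mm high, flat top; origin at the centre of its underside, on the bench top (z = 0). Own x points away from the robot (turned by up to 0.2 rad); the near long edge is the face at x = -55 mm, where the straightedge goes. A fixed blue laser scribing head, 180 mm high, stands on the same base, 150 to 265 mm beyond the origin in own x, within 40 mm of y = 0
- plate_front (a point): middle of the near long edge of the plate, at its top (14 mm above the bench); axes as the plate
- edge_c (a point): the straightedge: an aluminium square bar 210 x 34 x 34 mm with black rule marks and red ends, 0.65 kg, loose, lying on the blue felt strip at first; this point is its centre, its long axis is the own y axis; any of the four long faces may go to the plate. Standing beside the 14 mm plate it rises 20 mm above the plate's top
- edge: the same straightedge; origin at the centre of the face that is below at the start, own y along its length
- wax1_c (a point): green carving-wax block, square bar 90 x 28 x 28 mm, 80 g, lying; this point is its centre (14 mm above what it lies on); its long axis is the own x axis; it may lie on any of its four long sides. Absent in some runs
- wax2_c (a point): green carving-wax block, square bar 90 x 28 x 28 mm, 80 g, lying; this point is its centre (14 mm above what it lies on); its long axis is the own x axis; it may lie on any of its four long sides. Absent in some runs
- wax3_c (a point): green carving-wax block, square bar 90 x 28 x 28 mm, 80 g, lying; this point is its centre (14 mm above what it lies on); its long axis is the own x axis; it may lie on any of its four long sides. Absent in some runs
- wax1: the block of point wax1_c; origin at the centre of the face that is below at the start
- wax2: likewise of wax2_c
- wax3: likewise of wax3_c
- tray: fixed wooden tray for the finished blocks, outside 140 (own x) x 240 (own y) x 24 mm high, open at the top, walls and floor 5 mm; origin at the centre of its underside. All blocks fit side by side along own x, e.g. at y = -60, 0, 60 mm
- rest: fixed blue felt strip 50 (own x) x 226 (own y) x 2 mm, the straightedge's place; origin at the centre of its underside
- mat: fixed dark leather mat 170 (own x) x 210 (own y) x 3 mm on which the wax blocks lie at the start
- start_top (a point): centre of the top of the green spring push button, 36 mm across, on a grey control box 75 x 75 x 45 mm fixed to the bench; pressed straight down, 6 mm of travel, 5 N when fully down
- start (a joint): travel of the button in m: 0 released, 0.006 fully down
- amber_jar: bystander, to be left alone: amber glass jar, 54 mm wide, 75 mm high
- mallet: bystander, to be left alone: hammer with a wooden handle, about 250 mm long, lying
- bench_brush: bystander, to be left alone: flat bench brush, about 190 mm long, lying
- wax_tube: bystander, to be left alone: blue wax ring tube, 60 mm wide, 40 mm high

How it is judged:
On the way, in this order (a step that is already met when the one before it is completed fails the run):
1. the straightedge lies on the bench flush along the near edge of the plate (gap at most 3 mm, parallel within 0.025 rad, centred within 35 mm), let go (x of edge_c in the frame of plate between -0.075 and -0.0695 m and y of edge_c in the frame of plate between -0.035 and 0.035 m and angle between the y axis of edge and the y axis of plate, either way round below 0.025 rad and height (world z) of edge_c below 0.021 m and contact force between the fingers and edge below 0.1 N and linear speed of edge below 0.01 m/s), for 0.3 s.
2. every wax block lies on the plate with its end butted against the straightedge (gap at most 3 mm, square within 0.07 rad), all let go (x of edge_c in the frame of plate between -0.075 and -0.0695 m and y of edge_c in the frame of plate between -0.035 and 0.035 m and angle between the y axis of edge and the y axis of plate, either way round below 0.025 rad and height (world z) of edge_c below 0.021 m and (x of wax1_c in the frame of edge between 0.0585 and 0.065 m or x of wax1_c in the frame of edge between -0.065 and -0.0585 m or z of wax1_c in the frame of edge between 0.0585 and 0.065 m or z of wax1_c in the frame of edge between -0.065 and -0.0585 m) and angle between the x axis of each of wax1, wax2, wax3 and the x axis of plate, either way round below 0.07 rad and y of wax1_c in the frame of plate between -0.095 and 0.095 m and z of wax1_c in the frame of plate between 0.024 and 0.032 m and (x of wax2_c in the frame of edge between 0.0585 and 0.065 m or x of wax2_c in the frame of edge between -0.065 and -0.0585 m or z of wax2_c in the frame of edge between 0.0585 and 0.065 m or z of wax2_c in the frame of edge between -0.065 and -0.0585 m) and y of wax2_c in the frame of plate between -0.095 and 0.095 m and z of wax2_c in the frame of plate between 0.024 and 0.032 m and (x of wax3_c in the frame of edge between 0.0585 and 0.065 m or x of wax3_c in the frame of edge between -0.065 and -0.0585 m or z of wax3_c in the frame of edge between 0.0585 and 0.065 m or z of wax3_c in the frame of edge between -0.065 and -0.0585 m) and y of wax3_c in the frame of plate between -0.095 and 0.095 m and z of wax3_c in the frame of plate between 0.024 and 0.032 m and contact force between the fingers and edge below 0.1 N and contact force between the fingers and wax1 below 0.1 N and contact force between the fingers and wax2 below 0.1 N and contact force between the fingers and wax3 below 0.1 N), for 0.3 s.
3. the start button is fully down while everything is still in line (x of edge_c in the frame of plate between -0.075 and -0.0695 m and y of edge_c in the frame of plate between -0.035 and 0.035 m and angle between the y axis of edge and the y axis of plate, either way round below 0.025 rad and height (world z) of edge_c below 0.021 m and (x of wax1_c in the frame of edge between 0.0585 and 0.065 m or x of wax1_c in the frame of edge between -0.065 and -0.0585 m or z of wax1_c in the frame of edge between 0.0585 and 0.065 m or z of wax1_c in the frame of edge between -0.065 and -0.0585 m) and angle between the x axis of each of wax1, wax2, wax3 and the x axis of plate, either way round below 0.07 rad and y of wax1_c in the frame of plate between -0.095 and 0.095 m and z of wax1_c in the frame of plate between 0.024 and 0.032 m and (x of wax2_c in the frame of edge between 0.0585 and 0.065 m or x of wax2_c in the frame of edge between -0.065 and -0.0585 m or z of wax2_c in the frame of edge between 0.0585 and 0.065 m or z of wax2_c in the frame of edge between -0.065 and -0.0585 m) and y of wax2_c in the frame of plate between -0.095 and 0.095 m and z of wax2_c in the frame of plate between 0.024 and 0.032 m and (x of wax3_c in the frame of edge between 0.0585 and 0.065 m or x of wax3_c in the frame of edge between -0.065 and -0.0585 m or z of wax3_c in the frame of edge between 0.0585 and 0.065 m or z of wax3_c in the frame of edge between -0.065 and -0.0585 m) and y of wax3_c in the frame of plate between -0.095 and 0.095 m and z of wax3_c in the frame of plate between 0.024 and 0.032 m and value of joint start above 0.005 m), for 0.1 s.
4. the start button is released again, with everything still in line (x of edge_c in the frame of plate between -0.075 and -0.0695 m and y of edge_c in the frame of plate between -0.035 and 0.035 m and angle between the y axis of edge and the y axis of plate, either way round below 0.025 rad and height (world z) of edge_c below 0.021 m and (x of wax1_c in the frame of edge between 0.0585 and 0.065 m or x of wax1_c in the frame of edge between -0.065 and -0.0585 m or z of wax1_c in the frame of edge between 0.0585 and 0.065 m or z of wax1_c in the frame of edge between -0.065 and -0.0585 m) and angle between the x axis of each of wax1, wax2, wax3 and the x axis of plate, either way round below 0.07 rad and y of wax1_c in the frame of plate between -0.095 and 0.095 m and z of wax1_c in the frame of plate between 0.024 and 0.032 m and (x of wax2_c in the frame of edge between 0.0585 and 0.065 m or x of wax2_c in the frame of edge between -0.065 and -0.0585 m or z of wax2_c in the frame of edge between 0.0585 and 0.065 m or z of wax2_c in the frame of edge between -0.065 and -0.0585 m) and y of wax2_c in the frame of plate between -0.095 and 0.095 m and z of wax2_c in the frame of plate between 0.024 and 0.032 m and (x of wax3_c in the frame of edge between 0.0585 and 0.065 m or x of wax3_c in the frame of edge between -0.065 and -0.0585 m or z of wax3_c in the frame of edge between 0.0585 and 0.065 m or z of wax3_c in the frame of edge between -0.065 and -0.0585 m) and y of wax3_c in the frame of plate between -0.095 and 0.095 m and z of wax3_c in the frame of plate between 0.024 and 0.032 m and value of joint start below 0.001 m), for 0.2 s.
At the end, for the whole second after the job is handed in: All wax blocks lie flat in the tray, centre within 55 mm along its x and 105 mm along its y of the middle, at rest; the straightedge lies on its felt strip, centre within 20 mm lengthwise and 15 mm crosswise, turned less than 0.12 rad; the button is up; all let go (x of wax1_c in the frame of tray between -0.055 and 0.055 m and y of wax1_c in the frame of tray between -0.105 and 0.105 m and z of wax1_c in the frame of tray between 0.01 and 0.024 m and linear speed of each of wax1, wax2, wax3, edge below 0.02 m/s and x of wax2_c in the frame of tray between -0.055 and 0.055 m and y of wax2_c in the frame of tray between -0.105 and 0.105 m and z of wax2_c in the frame of tray between 0.01 and 0.024 m and x of wax3_c in the frame of tray between -0.055 and 0.055 m and y of wax3_c in the frame of tray between -0.105 and 0.105 m and z of wax3_c in the frame of tray between 0.01 and 0.024 m and y of edge_c in the frame of rest between -0.02 and 0.02 m and x of edge_c in the frame of rest between -0.015 and 0.015 m and angle between the y axis of edge and the y axis of rest, either way round below 0.12 rad and height (world z) of edge_c below 0.022 m and value of joint start below 0.001 m and contact force between the fingers and edge below 0.1 N and contact force between the fingers and wax1 below 0.1 N and contact force between the fingers and wax2 below 0.1 N and contact force between the fingers and wax3 below 0.1 N); the robot touches nothing.
It fails at once if another thing on the bench is pushed more than 40 mm (distance of any of amber_jar, mallet, bench_brush, wax_tube from where it was at the start of the episode above 0.04 m).
Of wax1, wax2, wax3 only 2 to 3 are there at a start; the rules pass over those that are not, and their reading is None.
At some moment in a run one of wax1, wax2, wax3 may be knocked a few centimetres aside while the robot is not near it.
Once in a run the grip may slacken for a moment while it holds something.
It also fails if it takes over 210 s, if anything falls off the work surface, if the arm or the gripper's body presses on something with over 40 N, if the wrist force passes 120 N, or if a joint passes its speed limit or range.

## Working session

There is one attempt and no reset: what is moved stays moved. The work goes in short steps, Python scripts to look and compute and a tool call to move; the robot and the scene stay as the last step left them, time stands still between calls to the robot, and variables do not carry over. Pictures are saved under pics/ and viewed, at most 14 in all, crops included, and the job is handed in when it is done.

Besides the shell and the picture viewer there is one more tool, called after ">>>" as name(argument=value, ...) on one line, values as JSON. apply_moves: Moves the arm, as the interface text tells. Its arguments: {"type":"object","properties":{"steps":{"type":"array"},"grip_force":{"type":"number"}},"required":["steps"]}

```bash
mkdir -p pics; cat > h.py <<'E'
import numpy as np, cv2
from scipy.spatial.transform import Rotation as Rn
from plant import robot, eyes
def px2w(cam,uv,z):
    c=eyes.calibration(cam);K,R,t=map(np.array,(c["K"],c["R"],c["t"]))
    d=R.T@np.linalg.solve(K,[uv[0],uv[1],1.]);o=-R.T@t
    return o+d*(z-o[2])/d[2]
def w2px(cam,X):
    c=eyes.calibration(cam);p=np.array(c["K"])@(np.array(c["R"])@np.array(X)+np.array(c["t"]));return p[:2]/p[2]
def shot(cam,name,s=1.5):
    im=eyes.read_camera(cam);cv2.imwrite(f"pics/{name}.png",cv2.resize(im[:,:,::-1],None,fx=s,fy=s));return im
def st():
    s=robot.read_state();print("t",round(s["t"],2),"pos",np.round(s["tool_pos"],4),"yaw/R",np.round(Rn.from_rotvec(s["orientation"]).as_matrix()[:,:2].T,3).tolist(),"F",np.round(s["force"],1),"op",round(s["opening"],4));return s
E
python3 - <<'E'
from h import *
st();print(robot.grip_point_offset)
shot("scene","a1");shot("side","a2")
for cam in("scene","side"):
    print(cam,np.round(-np.array(eyes.calibration(cam)["R"]).T@eyes.calibration(cam)["t"],2))
    for n,z in(("plate_front",.014),("plate",0),("edge_c",.019),("wax1_c",.017),("tray",0),("rest",0),("mat",0),("start_top",.051),("amber_jar",0),("mallet",0),("bench_brush",0),("wax_tube",0)):
        for d in eyes.place_of(cam,n)[:4]:
            print(n,round(d["conf"],2),np.round(d["xy"]),np.round(px2w(cam,d["xy"],z)[:2],3))
E
```

```text
t 0.0 pos [5.994e-01 1.000e-04 2.176e-01] yaw/R [[0.0, 1.0, 0.0], [1.0, -0.0, -0.002]] F [-0.  -0.2 -0.8] op 0.0929
0.0188
scene [ 1.06 -0.06  0.71]
plate_front 0.78 [285. 230.] [0.568 0.028]
plate 0.79 [286. 249.] [0.609 0.027]
edge_c 0.79 [266. 188.] [ 0.438 -0.004]
edge_c 0.62 [262. 191.] [ 0.447 -0.015]
wax1_c 0.88 [369. 200.] [0.496 0.243]
tray 0.63 [137. 215.] [ 0.481 -0.321]
rest 0.54 [261. 191.] [ 0.429 -0.015]
rest 0.28 [265. 186.] [ 0.413 -0.005]
mat 0.96 [396. 196.] [0.476 0.321]
start_top 0.72 [357. 159.] [0.386 0.236]
start_top 0.64 [367. 200.] [0.523 0.224]
start_top 0.49 [174. 264.] [ 0.658 -0.21 ]
amber_jar 0.95 [370. 261.] [0.654 0.206]
amber_jar 0.27 [422. 188.] [0.456 0.397]
mallet 0.85 [360. 159.] [0.336 0.265]
bench_brush 0.92 [163. 167.] [ 0.321 -0.276]
wax_tube 0.67 [265. 188.] [ 0.421 -0.004]
side [ 0.11 -0.68  0.74]
plate_front 0.82 [274. 184.] [0.572 0.036]
plate 0.94 [288. 182.] [0.622 0.035]
plate 0.45 [205. 145.] [0.48  0.338]
edge_c 0.85 [241. 213.] [ 0.427 -0.029]
edge_c 0.78 [241. 209.] [ 0.434 -0.015]
wax1_c 0.58 [218. 157.] [0.482 0.233]
tray 0.8 [318. 284.] [ 0.485 -0.306]
mat 0.98 [205. 151.] [0.467 0.31 ]
start_top 0.62 [353. 210.] [ 0.672 -0.193]
start_top 0.55 [240. 213.] [ 0.41  -0.056]
start_top 0.48 [317. 288.] [ 0.449 -0.34 ]
amber_jar 0.9 [266. 151.] [0.644 0.208]
amber_jar 0.42 [216. 158.] [0.484 0.256]
mallet 0.69 [169. 168.] [0.33  0.276]
bench_brush 0.85 [258. 304.] [ 0.336 -0.284]
wax_tube 0.72 [244. 135.] [0.627 0.327]
```

View pics/a1.png

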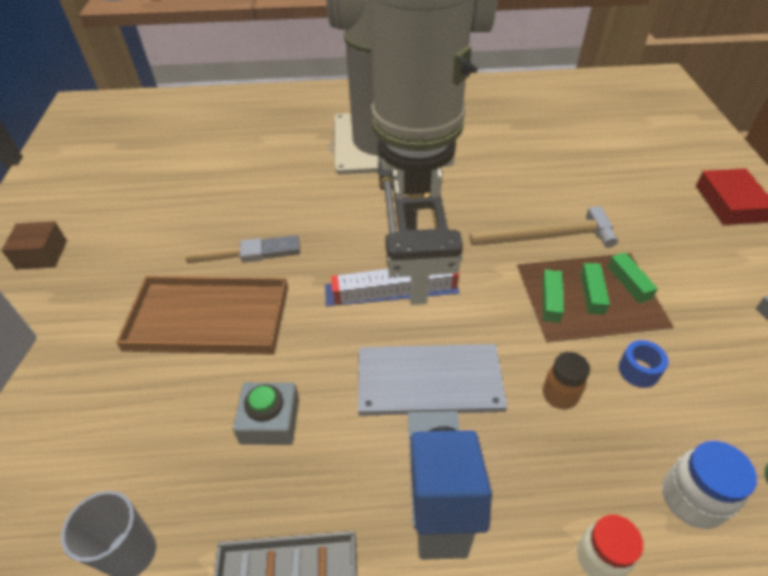

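View pics/a2.png

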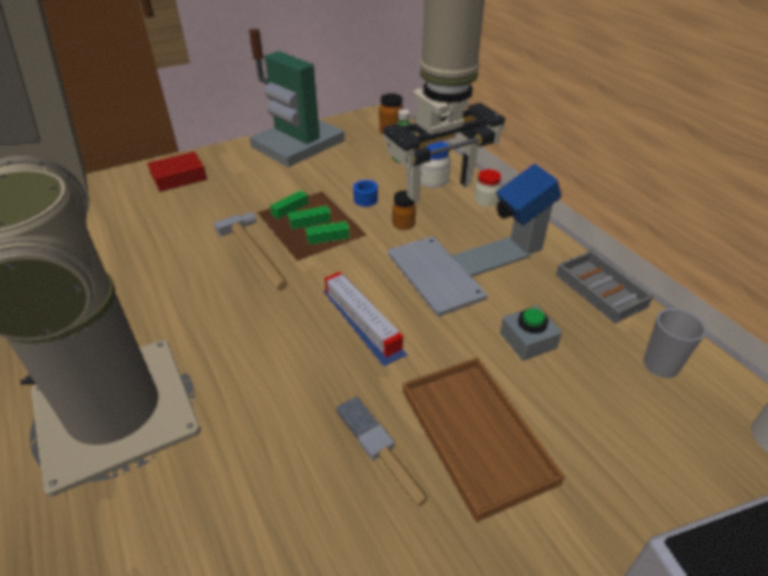

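The scene view shows three green blocks on the mat at about (550,292), (596,287) and (633,277). The straightedge is at (395,285), the plate at (432,378), the tray at (205,314) and the button at (264,400). The side view agrees. Next I check with the wrist camera.

```bash
python3 - <<'E'
from h import *
im=shot("wrist","w1");c=eyes.calibration("wrist")
print(np.round(c["K"],1).tolist(),np.round(-np.array(c["R"]).T@c["t"],3),np.round(c["R"],2).tolist())
for n,z in(("plate_front",.014),("plate",0),("edge_c",.019),("start_top",.051),("rest",0)):
    for d in eyes.place_of("wrist",n)[:2]:
        print(n,round(d["conf"],2),np.round(d["xy"]),np.round(px2w("wrist",d["xy"],z)[:2],4))
E
```

```text
[[303.3, 0.0, 258.6], [0.0, 303.3, 192.3], [0.0, 0.0, 1.0]] [0.601 0.084 0.385] [[1.0, -0.0, -0.0], [0.0, -0.95, 0.3], [-0.0, -0.3, -0.95]]
plate_front 0.63 [231. 145.] [0.5662 0.0287]
plate 0.89 [276. 146.] [0.6224 0.0255]
edge_c 0.88 [134. 175.] [ 0.4457 -0.0086]
edge_c 0.59 [127. 178.] [ 0.4362 -0.0123]
start_top 0.62 [312. 336.] [ 0.6719 -0.2244]
rest 0.63 [134. 176.] [ 0.4375 -0.0148]
```

View pics/w1.png

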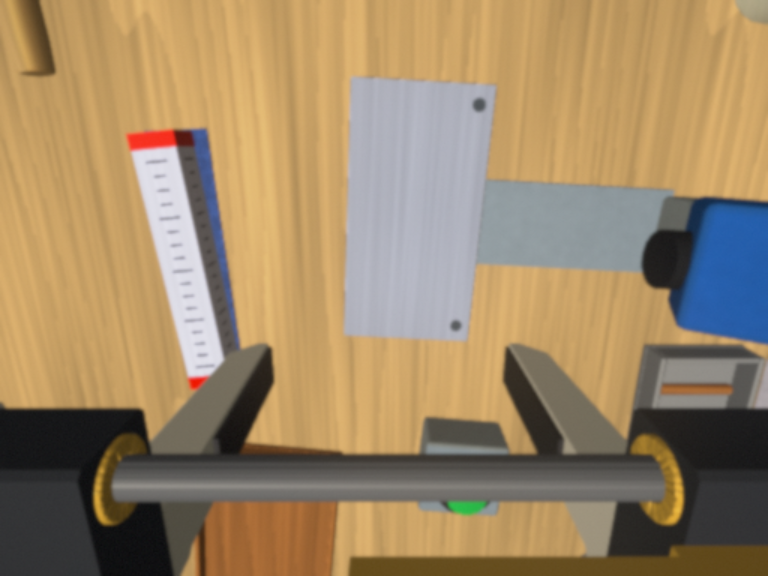

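```bash
cat >> h.py <<'E'
def rectfit(cam,pts,z,L,W):
    "corner pixels (any number>=3) order: along model corners given with local coords [[x,y]..]"
def fitpose(cam,pix,loc,z,im=None):
    p=np.array(pix,np.float32)
    if im is not None: p=cv2.cornerSubPix(cv2.cvtColor(im,cv2.COLOR_RGB2GRAY),p.reshape(-1,1,2).copy(),(4,4),(-1,-1),(3,40,.01)).reshape(-1,2)
    W=np.array([px2w(cam,q,z)[:2] for q in p]);l=np.array(loc,float)
    R,_=Rn.align_vectors(np.c_[W-W.mean(0),0*W[:,0]],np.c_[l-l.mean(0),0*l[:,0]])if 0 else (None,0)
    a=l-l.mean(0);b=W-W.mean(0);th=np.arctan2((a[:,0]*b[:,1]-a[:,1]*b[:,0]).sum(),(a*b).sum())
    M=np.array([[np.cos(th),-np.sin(th)],[np.sin(th),np.cos(th)]]);c=W.mean(0)-M@l.mean(0)
    print("pose",np.round(c,4),"th",round(th,4),"res mm",np.round((W-c-l@M.T)*1e3,1).tolist());return c,th
E
python3 - <<'E'
from h import *
im=cv2.imread("pics/w1.png")[:,:,::-1];im=cv2.resize(im,(512,384),interpolation=cv2.INTER_AREA)
s=1/1.5
fitpose("wrist",np.array([[351,77],[345,335],[495,86],[468,340]])*s,[[-.055,.105],[-.055,-.105],[.055,.105],[.055,-.105]],.014,im)
fitpose("wrist",np.array([[128,135],[176,131],[190,388]])*s,[[-.017,.105],[.017,.105],[-.017,-.105]],.036,im)
fitpose("wrist",np.array([[128,135],[176,131],[190,388]])*s,[[-.017,.105],[.017,.105],[-.017,-.105]],.036)
E
```

```text
pose [0.6225 0.0266] th -0.0408 res mm [[0.9, -0.8], [2.9, 2.1], [-1.8, -1.9], [-2.0, 0.6]]
pose [ 0.4388 -0.0104] th 0.1046 res mm [[-0.6, -0.2], [0.6, 0.0], [-0.0, 0.2]]
pose [ 0.4378 -0.0109] th 0.083 res mm [[-0.7, -0.8], [0.7, -0.9], [0.0, 1.6]]
```

>>> apply_moves(steps=[0,-0.9,0,0,0,0,100,0,-0.9,0,0,0,0,100,0,-0.9,0,0,0,0,100,0,-0.9,0,0,0,0,100,0,-0.9,0,0,0,0,100,-0.35,-0.88,0,0,0,0,100,0,0,0,0,0,-0.9,100,0,0,0,0,0,0,100,0,0,0,0,0,0,100])

```text
t: 2.35
tool_pos: [0.4389, -0.0105, 0.2191]
orientation: [2.117, 2.32, 0.001]
force: [-0.0, 0.3, -0.1]
opening: 0.0929
gripper_force: 0.0
```

```bash
python3 - <<'E'
from h import *
st();shot("wrist","w2")
E
```

```text
t 2.35 pos [ 0.4389 -0.0105  0.2191] yaw/R [[-0.092, 0.996, -0.0], [0.996, 0.092, 0.001]] F [-0.   0.3 -0.1] op 0.0929
```

View pics/w2.png

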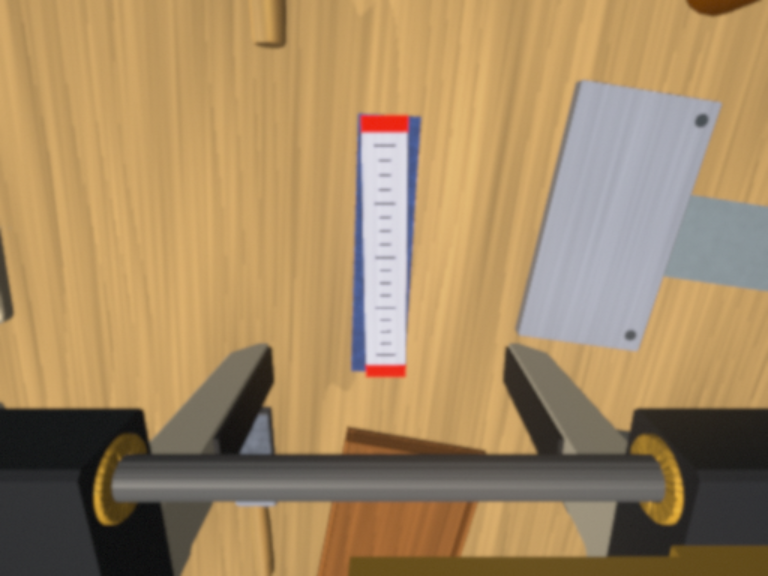

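The straightedge is centred under the gripper, with top corners (360,114), (409,115), (366,377) and (406,377). The plate's corners are (578,80), (720,103), (518,331) and (638,350).

```bash
python3 - <<'E'
from h import *
im=cv2.imread("pics/w2.png")[:,:,::-1];im=cv2.resize(im,(512,384),interpolation=cv2.INTER_AREA)
s=1/1.5
P=np.array([[578,80],[518,331],[720,103],[638,350]])*s;L=[[-.055,.105],[-.055,-.105],[.055,.105],[.055,-.105]]
fitpose("wrist",P,L,.014,im);fitpose("wrist",P,L,.014)
P=np.array([[360,114],[409,115],[366,377],[406,377]])*s;L=[[-.017,.105],[.017,.105],[-.017,-.105],[.017,-.105]]
fitpose("wrist",P,L,.036,im);fitpose("wrist",P,L,.036)
fitpose("wrist",np.array([[421,117],[352,371]])*s,[[.025,.113],[-.025,-.113]],.002)
print(eyes.calibration("wrist")["t"], px2w("wrist",(256,192),0))
E
```

```text
pose [0.6198 0.0278] th -0.0488 res mm [[-0.2, -1.7], [0.5, 3.1], [-0.7, -1.7], [0.5, 0.2]]
pose [0.6198 0.0273] th -0.0493 res mm [[-0.9, -2.0], [0.5, 3.6], [-0.2, -2.4], [0.6, 0.7]]
pose [ 0.4368 -0.0097] th 0.096 res mm [[-1.5, 0.8], [1.5, -0.8], [0.6, -0.7], [-0.6, 0.7]]
pose [ 0.4376 -0.0103] th 0.095 res mm [[-0.7, 0.5], [0.6, -0.2], [-0.1, -0.1], [0.2, -0.2]]
pose [ 0.4364 -0.0164] th 0.0473 res mm [[-0.1, -0.4], [0.1, 0.4]]
[-0.43686827 -0.08325123  0.37729288] [ 0.43948178 -0.04687746  0.        ]
```

>>> apply_moves(steps=[0,0,1,0,0,0,90,0,0,1,0,0,0,90,0,0,1,0,0,0,90,0,0,1,0,0,0,90,0,0,1,0,0,0,90,0,0,1,0,0,0,90,0,-0.03,0.68,0,0,0,90,0,0,0,0,0,0,20,0,0,0,0,0,0,0,0,0,0,0,0,0,0,0,0,0,0,0,0,0,0,0,0,0,0,0,0], grip_force=40)

```text
t: 3.4
tool_pos: [0.4395, -0.0107, 0.0201]
orientation: [2.113, 2.321, 0.003]
force: [1.2, -0.2, -0.5]
opening: 0.0546
gripper_force: 0.0
```

>>> apply_moves(steps=[0,0,0,0,0,0,0,0,0,0,0,0,0,0,0,0,0,0,0,0,0,0,0,-0.3,0,0,0,0,0,0,-0.7,0,0,0,0,0,0,-0.5,0,0,0,0,0,0,0,0,0,0,0])

```text
t: 3.98
tool_pos: [0.4396, -0.0108, 0.0663]
orientation: [2.112, 2.321, 0.004]
force: [1.1, -0.2, -5.6]
opening: 0.0339
gripper_force: 40.0
```

```bash
python3 - <<'E'
from h import *
st();shot("wrist","w3")
E
```

```text
t 3.98 pos [ 0.4396 -0.0108  0.0663] yaw/R [[-0.094, 0.996, -0.001], [0.996, 0.094, 0.004]] F [ 1.1 -0.2 -5.6] op 0.0339
```

View pics/w3.png

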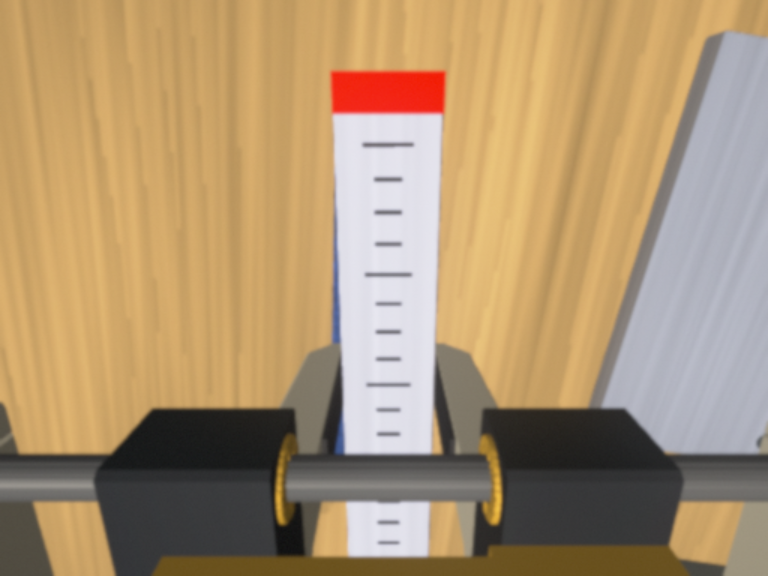

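Held squarely (opening 33.9 mm).

>>> apply_moves(steps=[0,0,0,0,0,0.67,0,0,0,0,0,0,0.67,0,0.385,0.83,0,0,0,0,0,0.385,0.83,0,0,0,0,0,0.385,0.83,0,0,0,0,0,0.385,0.83,0,0,0,0,0,0,0,0.6,0,0,0,0,0,0,0.6,0,0,0,0,0,0,0,0,0,0,0,0,0,0,0,0,0,0])

```text
t: 4.87
tool_pos: [0.5368, 0.0311, 0.0247]
orientation: [-2.269, -2.167, 0.006]
force: [0.1, -0.3, -5.5]
opening: 0.0337
gripper_force: 40.0
```

```bash
python3 - <<'E'
from h import *
st();shot("wrist","w4")
E
```

```text
t 4.87 pos [0.5368 0.0311 0.0247] yaw/R [[0.046, 0.999, -0.0], [0.999, -0.046, -0.005]] F [ 0.1 -0.3 -5.5] op 0.0337
```

View pics/w4.png

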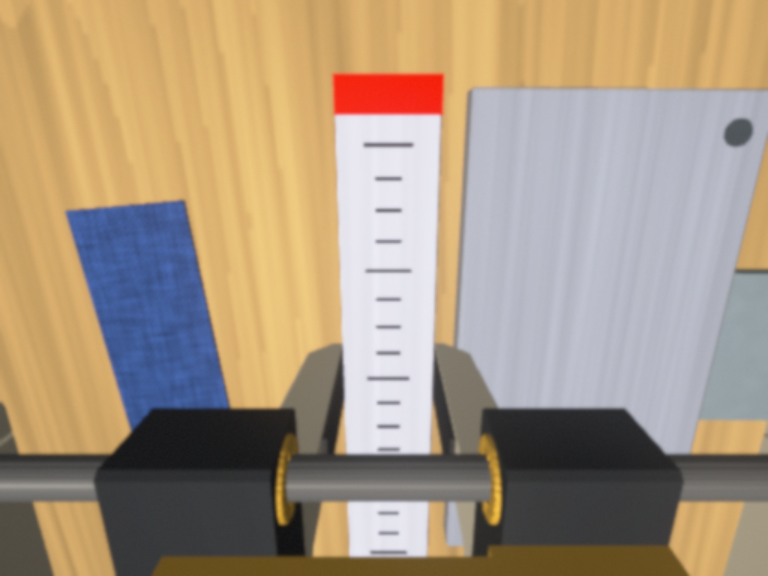

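The bar hovers beside the plate. The bar's right edge runs from (443,75) to (435,345) and the plate's near edge from (470,90) to (456,345).

```bash
python3 - <<'E'
from h import *
s=st();g=lambda p,z:px2w("wrist",(np.array(p)+.0)/1.5,z)[:2]
for z in(.041,.042):
  a,b=g((443,75),z),g((435.5,345),z);print("bar",np.round(a,4),np.round(b,4),"yaw",np.arctan2(-(a-b)[0],(a-b)[1]))
  l=g((333,75),z);print("w",np.linalg.norm(a-l),l)
a,b=g((470,90),.014),g((456,345),.014);print("plate",np.round(a,4),np.round(b,4),"yaw",np.arctan2(-(a-b)[0],(a-b)[1]))
r=[g(p,.002) for p in((67,211),(185,201))];print("rest",r,np.linalg.norm(r[0]-r[1]),np.arctan2((r[1]-r[0])[1],(r[1]-r[0])[0]))
E
```

```text
t 4.92 pos [0.5379 0.031  0.0262] yaw/R [[0.046, 0.999, -0.0], [0.999, -0.046, -0.003]] F [ 0.1 -0.  -5.4] op 0.0333
bar [0.56   0.1346] [0.5564 0.0454] yaw -0.0403795198357905
w 0.03338178674212622 [0.52662902 0.13619813]
bar [0.5599 0.1345] [0.5563 0.0459] yaw -0.040379519835791106
w 0.03316086879689065 [0.52673692 0.13605728]
plate [0.5727 0.1328] [0.5675 0.0326] yaw -0.05176120498962437
rest [array([0.40733382, 0.09521398]), array([0.45730251, 0.09705219])] 0.05000248993247381 0.03677062391788879
```

>>> apply_moves(steps=[0,0.15,0,0,0,0.06,0,0,0.15,0.15,0,0,0,0,0,0,0.13,0,0,0,0,0,0,0,0,0,0,0,0,0,0,0,0,0,0])

```text
t: 5.33
tool_pos: [0.5489, 0.0304, 0.0212]
orientation: [2.279, 2.162, 0.0]
force: [-11.2, -0.2, 13.9]
opening: 0.0333
gripper_force: 40.0
```

```bash
python3 - <<'E'
from h import *
st();shot("wrist","w5");st()
E
```

```text
t 5.33 pos [0.5489 0.0304 0.0212] yaw/R [[0.052, 0.999, -0.0], [0.999, -0.052, 0.0]] F [-11.2  -0.2  13.9] op 0.0333
t 5.38 pos [0.5489 0.0304 0.0213] yaw/R [[0.052, 0.999, -0.0], [0.999, -0.052, 0.0]] F [-10.   -1.   12.7] op 0.034
```

View pics/w5.png

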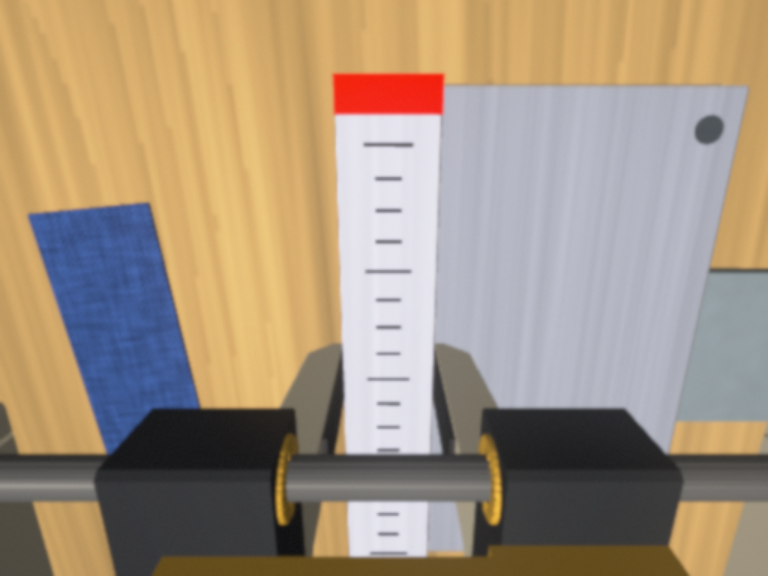

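The bar looks flush against the plate and bears lightly on it. I ease the load and release.

>>> apply_moves(steps=[0,-0.04,-0.1,0,0,0,0,0,0,0,0,0,0,0,0,0,0,0,0,0,45,0,0,0,0,0,0,60,0,0,0,0,0,0,60,0,0,0,0,0,0,60,0,0,0,0,0,0,60])

```text
t: 5.97
tool_pos: [0.5474, 0.0306, 0.022]
orientation: [2.279, 2.162, 0.001]
force: [-0.1, -0.5, -0.0]
opening: 0.0552
gripper_force: 0.0
```

```bash
python3 - <<'E'
from h import *
st();shot("wrist","w6");st()
E
```

```text
t 5.97 pos [0.5474 0.0306 0.022 ] yaw/R [[0.052, 0.999, 0.0], [0.999, -0.052, 0.001]] F [-0.1 -0.5 -0. ] op 0.0552
t 6.02 pos [0.5473 0.0306 0.022 ] yaw/R [[0.052, 0.999, -0.0], [0.999, -0.052, 0.0]] F [ 1.2  0.2 -0.6] op 0.0559
```

View pics/w6.png

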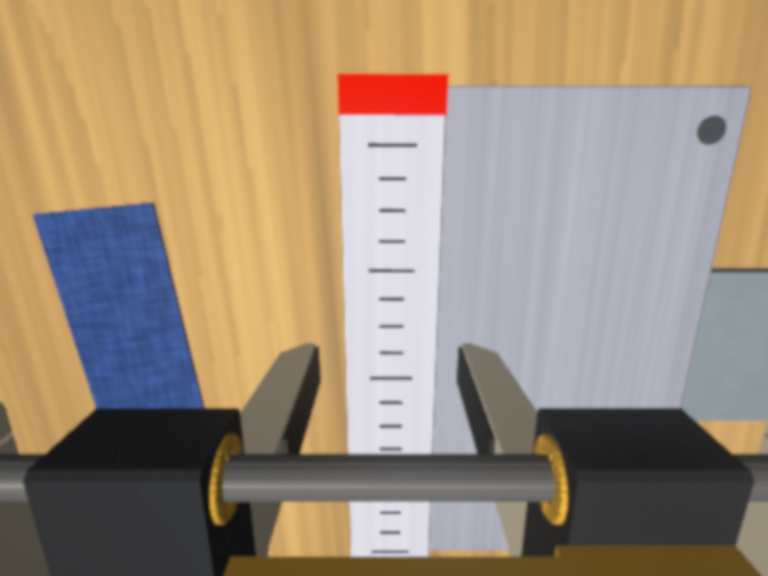

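Released beside the plate. I push it gently with the near finger to seat it.

>>> apply_moves(steps=[0,0.15,0,0,0,0,60,0,0.15,0,0,0,0,60,0,0.07,0,0,0,0,60,0,0,0,0,0,0,60])

```text
t: 6.35
tool_pos: [0.5589, 0.03, 0.0219]
orientation: [2.279, 2.162, 0.0]
force: [-0.4, 1.2, -0.2]
opening: 0.0558
gripper_force: 0.0
```

>>> apply_moves(steps=[0,0.04,0,0,0,0,60,0,0.04,0,0,0,0,60,0,0,0,0,0,0,60,0,0,0,0,0,0,60])

```text
t: 6.68
tool_pos: [0.5595, 0.03, 0.0215]
orientation: [-2.278, -2.161, 0.003]
force: [-5.3, 1.1, 2.8]
opening: 0.056
gripper_force: 2.6
```

>>> apply_moves(steps=[0,-0.3,0,0,0,0,60,0,0,-1,0,0,0,60,0,0,-1,0,0,0,60,0,0,-1,0,0,0,60,0,0,-1,0,0,0,60,0,0,-1,0,0,0,60,0,0,-1,0,0,0,60,0,0,-0.6,0,0,0,60,0.9,-0.34,0,0,0,0,60,0.9,-0.34,0,0,0,0,60,0.9,-0.34,0,0,0,0,60,0.9,-0.34,0,0,0,0,60])

```text
t: 7.68
tool_pos: [0.5163, 0.1413, 0.2201]
orientation: [2.279, 2.161, 0.001]
force: [-0.4, -0.3, -0.3]
opening: 0.0558
gripper_force: 0.0
```

>>> apply_moves(steps=[0.9,-0.34,0,0,0,0,60,0.9,-0.34,0,0,0,0,60,0.9,-0.34,0,0,0,0,60,0.9,-0.34,0,0,0,0,60,0,0,0,0,0,0,60,0,0,0,0,0,0,60])

```text
t: 8.18
tool_pos: [0.481, 0.2516, 0.2198]
orientation: [2.276, 2.166, 0.0]
force: [0.4, 0.1, -1.0]
opening: 0.0556
gripper_force: 0.0
```

```bash
python3 - <<'E'
from h import *
st();im=shot("wrist","w7");st()
E
```

```text
t 8.18 pos [0.481  0.2516 0.2198] yaw/R [[0.049, 0.999, 0.0], [0.999, -0.049, 0.0]] F [ 0.4  0.1 -1. ] op 0.0556
t 8.23 pos [0.4814 0.2506 0.2198] yaw/R [[0.051, 0.999, -0.0], [0.999, -0.051, 0.0]] F [0.2 0.1 0.8] op 0.0557
```

View pics/w7.png

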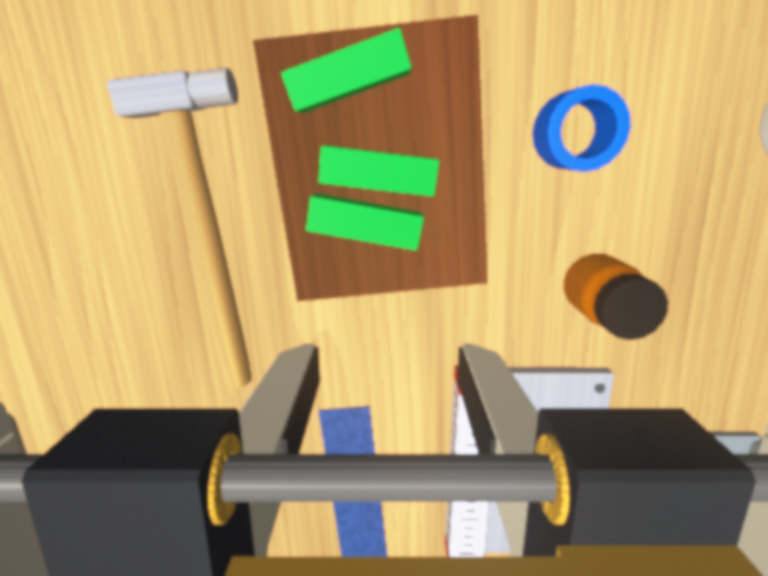

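All three blocks are on the mat, with tops at about (346,69), (378,171) and (365,223). The lower two lie close together.

```bash
cat >> h.py <<'E'
def wax(cam,im,z,vmin=170):
    hsv=cv2.cvtColor(im,cv2.COLOR_RGB2HSV);m=cv2.inRange(hsv,(45,120,vmin),(80,255,255))
    m=cv2.morphologyEx(m,cv2.MORPH_OPEN,np.ones((3,3)))
    out=[]
    for c in cv2.findContours(m,0,cv2.CHAIN_APPROX_NONE)[0]:
        if cv2.contourArea(c)<300: continue
        W=np.array([px2w(cam,q,z)[:2] for q in c[:,0]]).astype(np.float32)
        r=cv2.minAreaRect(W*1000);b=cv2.boxPoints(r);e=b[1]-b[0];f=b[2]-b[1]
        e=e if np.hypot(*e)>np.hypot(*f) else f
        th=np.arctan2(e[1],e[0]);th=(th+np.pi/2)%np.pi-np.pi/2
        out.append((np.array(r[0])/1000,th,sorted(r[1])));print("wax",np.round(out[-1][0],4),"th",round(th,3),"size",np.round(out[-1][2],1))
    return out
E
python3 - <<'E'
from h import *
im=eyes.read_camera("wrist");w=wax("wrist",im,.031)
hsv=cv2.cvtColor(im,cv2.COLOR_RGB2HSV);print(hsv[114,252],hsv[148,243],hsv[134,240:246].tolist())
E
```

```text
wax [0.4642 0.2781] th -0.23 size [27.5 89.2]
wax [0.4772 0.3172] th -0.165 size [27.4 89.1]
wax [0.4581 0.3879] th 0.273 size [27.4 89.3]
[ 68 209 231] [ 68 203 231] [[58, 155, 115], [56, 148, 112], [52, 144, 110], [49, 143, 107], [44, 145, 104], [41, 142, 104]]
```

>>> apply_moves(steps=[0.9,-0.2,0,0,0,0,60,0.9,-0.2,0,0,0,0,60,0.9,-0.2,0,0,0,0,60,0.9,-0.2,0,0,0,0,60,0.93,-0.21,0,0,0,0,60,0,0,0,0,0,1,60,0,0,0,0,0,1,60,0,0,0,0,0,1,60,0,0,0,0,0,1,60,0,0,0,0,0,1,60,0,0,0,0,0,1,60,0,0,0,0,0,1,60])

```text
t: 9.28
tool_pos: [0.4594, 0.3863, 0.2198]
orientation: [2.907, 1.192, 0.0]
force: [-0.4, -0.3, -0.5]
opening: 0.0558
gripper_force: 0.0
```

>>> apply_moves(steps=[0,0,0,0,0,1,50,0,0,0,0,0,1,50,0,0,0,0,0,1,50,0,0,0,0,0,1,50,0,0,0,0,0,0.9,50,0,0,0,0,0,0,50,0,0,0,0,0,0,50])

```text
t: 9.87
tool_pos: [0.4591, 0.3866, 0.2198]
orientation: [3.112, 0.428, 0.0]
force: [-0.2, 0.4, -0.4]
opening: 0.0466
gripper_force: 0.0
```

```bash
cat >> h.py <<'E'
def go(s,p,phi):
    "units: dx,dy in present tool axes then turn az, to put TCP at world p=(x,y[,z]) with tool x at world angle phi"
    M=Rn.from_rotvec(s["orientation"]).as_matrix();cur=np.arctan2(M[1,0],M[0,0]);d=np.zeros(3);d[:len(p)]=np.array(p)-s["tool_pos"][:len(p)]
    da=(phi-cur+np.pi)%(2*np.pi)-np.pi
    print("phi",round(cur,3),"move(now axes)",np.round(M.T@d/.03,2),"az",round(-np.degrees(da)/6,2),"| move if turned first",np.round((M@Rn.from_rotvec([0,0,-da]).as_matrix()).T@d/.03,2))
E
python3 - <<'E'
from h import *
im=eyes.read_camera("wrist");s=st();print(np.round(s["q"],2))
for c,t,_ in wax("wrist",im,.031): go(s,(*c,.009),t)
E
```

```text
t 9.92 pos [0.4589 0.3868 0.2198] yaw/R [[0.963, 0.271, -0.0], [0.271, -0.963, 0.0]] F [-0.9 -0.1 -0.2] op 0.0464
[ 0.62  0.13  1.49 -0.    1.53  1.91]
wax [0.4639 0.2791] th -0.227 size [27.5 89.1]
wax [0.4768 0.3183] th -0.163 size [27.5 89.3]
wax [0.4576 0.3889] th 0.277 size [27.2 88.6]
phi 0.274 move(now axes) [-0.81  3.5   7.03] az 4.79 | move if turned first [0.97 3.46 7.03]
phi 0.274 move(now axes) [-0.05  2.36  7.03] az 4.18 | move if turned first [0.96 2.16 7.03]
phi 0.274 move(now axes) [-0.02 -0.08  7.03] az -0.03 | move if turned first [-0.02 -0.08  7.03]
```

>>> apply_moves(steps=[0,-0.05,1,0,0,0,50,0,0,1,0,0,0,50,0,0,1,0,0,0,50,0,0,1,0,0,0,50,0,0,1,0,0,0,50,0,0,1,0,0,0,50,0,0,0.7,0,0,0,50,0,0,0.3,0,0,0,50,0,0,0,0,0,0,50,0,0,0,0,0,0,0,0,0,0,0,0,0,0,0,0,0,0,0,0,0], grip_force=20)

```text
t: 10.92
tool_pos: [0.4594, 0.3901, 0.0122]
orientation: [-3.111, -0.427, -0.005]
force: [0.3, 0.1, -0.5]
opening: 0.0311
gripper_force: 0.0
```

>>> apply_moves(steps=[0,0,0,0,0,0,0,0,0,0,0,0,0,0,0,0,-0.3,0,0,0,0,0,0,-0.7,0,0,0,0,0,0,-1,0,0,0,0,0,0,-1,0,0,0,0,0,0,-1,0,0,0,0,0,0,0,0,0,0,0])

```text
t: 11.58
tool_pos: [0.4613, 0.3917, 0.1386]
orientation: [-3.107, -0.426, -0.016]
force: [1.3, 0.9, 1.0]
opening: 0.0277
gripper_force: 20.0
```

```bash
python3 - <<'E'
from h import *
s=st()
th=-.05;R=np.array([[np.cos(th),-np.sin(th)],[np.sin(th),np.cos(th)]]);pc=np.array([.6205,.027])
for y in(.063,0,-.063):
    go(s,pc+R@[-.008,y],th)
E
```

```text
t 11.58 pos [0.4613 0.3917 0.1386] yaw/R [[0.963, 0.269, 0.011], [0.269, -0.963, -0.004]] F [1.3 0.9 1. ] op 0.0277
phi 0.272 move(now axes) [ 2.25 11.06 -0.02] az 3.08 | move if turned first [ 5.64  9.78 -0.02]
phi 0.272 move(now axes) [ 1.59 13.05 -0.03] az 3.08 | move if turned first [ 5.64 11.88 -0.03]
phi 0.272 move(now axes) [ 0.92 15.04 -0.05] az 3.08 | move if turned first [ 5.64 13.98 -0.05]
```

>>> apply_moves(steps=[0,0,0,0,0,1,0,0,0,0,0,0,1,0,0.5,0.88,0,0,0,1,0,0.56,0.98,0,0,0,0.08,0,0.56,0.98,0,0,0,0,0,0.56,0.98,0,0,0,0,0,0.56,0.98,0,0,0,0,0,0.56,0.98,0,0,0,0,0,0.56,0.98,0,0,0,0,0,0.56,0.98,0,0,0,0,0,0.56,0.98,0,0,0,0,0,0.56,0.98,0,0,0,0,0])

```text
t: 12.58
tool_pos: [0.6129, 0.0904, 0.1302]
orientation: [-3.141, 0.079, -0.0]
force: [0.5, 0.7, -1.1]
opening: 0.0277
gripper_force: 20.0
```

>>> apply_moves(steps=[0.56,0.98,0,0,0,0,0,0,0,0,0,0,0,0,0,0,1,0,0,0,0,0,0,1,0,0,0,0,0,0,0.6,0,0,0,0,0,0,0,0,0,0,0,0,0,0,0,0,0,0])

```text
t: 13.17
tool_pos: [0.6264, 0.0621, 0.0508]
orientation: [3.141, -0.079, -0.005]
force: [-1.0, 1.0, -0.2]
opening: 0.028
gripper_force: 20.0
```

```bash
python3 - <<'E'
from h import *
im=shot("wrist","w8");s=st()
th=-.05;R=np.array([[np.cos(th),-np.sin(th)],[np.sin(th),np.cos(th)]]);go(s,np.array([.6205,.027])+R@[-.008,.063],th)
E
```

```text
t 13.22 pos [0.628  0.0621 0.0528] yaw/R [[0.999, -0.05, 0.0], [-0.05, -0.999, -0.0]] F [ 0.3  0.5 -1.1] op 0.028
phi -0.05 move(now axes) [-0.46 -0.92 -0.  ] az 0.0 | move if turned first [-0.46 -0.92 -0.  ]
```

View pics/w8.png

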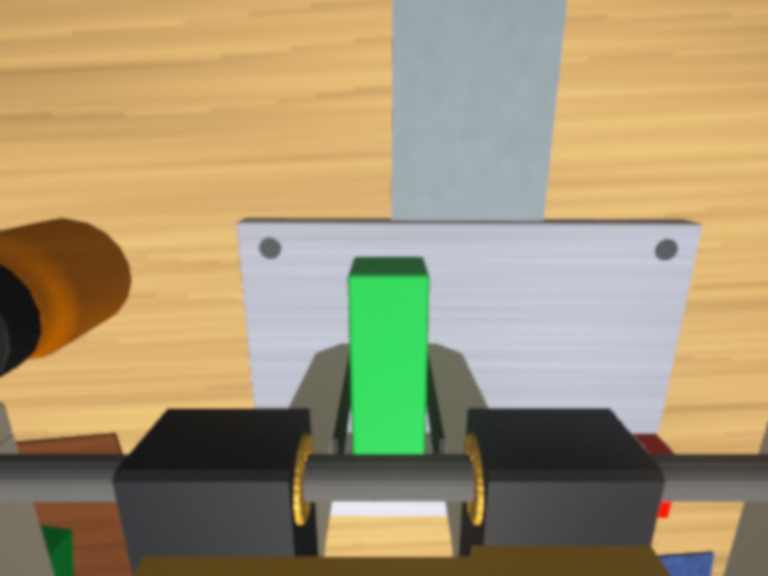

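The block is held centred, its far top edge at (348–428,276). The plate's far edge runs from (237,220) to (700,225).

```bash
cat >> h.py <<'E'
def rel(pl,pr,hl,hr,zt):
    "plate far corners (left,right px@1.5) and held block far top corners -> plate pose, block centre in plate frame"
    g=lambda p,z:px2w("wrist",np.array(p)/1.5,z)[:2]
    a,b=g(pl,.014),g(pr,.014);d=a-b;L=np.linalg.norm(d);yv=d/L;xv=np.array([yv[1],-yv[0]])
    c=(a+b)/2-.055*xv;h,k=g(hl,zt),g(hr,zt);m=(h+k)/2-c;dd=(h-k)
    print("plate",np.round(c,4),"yaw",round(np.arctan2(xv[1],xv[0]),4),"len",round(L,4),"block w",round(np.linalg.norm(dd),4),"yaw rel",round(np.arctan2(-dd@xv,dd@yv),3),"block centre in plate",np.round([m@xv-.045,m@yv],4))
    return c,xv,yv
E
python3 - <<'E'
from h import *
s=st()
for zt in(.072,.074): rel((237,220),(700,225),(348,276),(428,276),zt)
for z in(.072,.074):print(px2w("wrist",(258.7,184),z)-s["tool_pos"])
E
```

```text
t 13.22 pos [0.628  0.0621 0.0528] yaw/R [[0.999, -0.05, 0.0], [-0.05, -0.999, -0.0]] F [ 0.3  0.5 -1.1] op 0.028
plate [0.6225 0.0266] yaw -0.0607 len 0.209 block w 0.0268 yaw rel 0.011 block centre in plate [0.001  0.0364]
plate [0.6225 0.0266] yaw -0.0607 len 0.209 block w 0.0265 yaw rel 0.011 block centre in plate [0.0016 0.0364]
[ 0.04264926 -0.00195593  0.0192432 ]
[ 0.04321786 -0.00198457  0.0212432 ]
```

>>> apply_moves(steps=[-0.15,-0.9,0,0,0,0.1,0,-0.18,0,0,0,0,0,0,0,0,0.5,0,0,0,0,0,0,0.3,0,0,0,0,0,0,0.1,0,0,0,0,0,0,0,0,0,0,0,0,0,0,0,0,0,0])

```text
t: 13.8
tool_pos: [0.6195, 0.0891, 0.0254]
orientation: [-3.14, 0.096, -0.001]
force: [0.2, -0.6, -0.6]
opening: 0.0282
gripper_force: 20.0
```

```bash
python3 - <<'E'
from h import *
im=shot("wrist","w9");s=st()
E
```

```text
t 13.85 pos [0.6198 0.0891 0.0256] yaw/R [[0.998, -0.061, 0.001], [-0.061, -0.998, -0.0]] F [-0.2  0.6 -0.4] op 0.0278
```

View pics/w9.png

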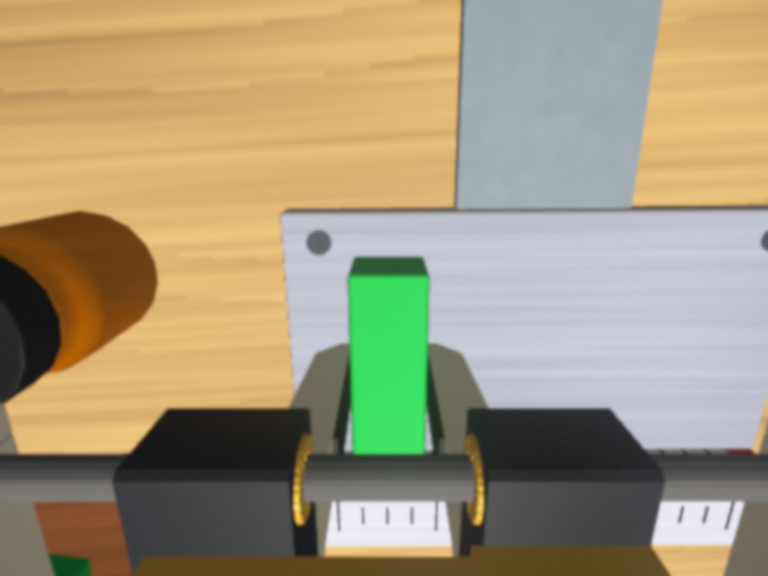

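```bash
python3 - <<'E'
from h import *
g=lambda p,z:px2w("wrist",np.array(p)/1.5,z)[:2]
a,b=g((285,212),.014),g((766,208),.014);d=a-b;yv=d/np.linalg.norm(d);xv=np.array([yv[1],-yv[0]]);print("yaw",np.arctan2(xv[1],xv[0]),a)
n=g((700,450),.014);print("depth",(a-n)@xv)
for zt in(.044,.046,.048):
    h,k=g((348,276),zt),g((428,276),zt);print("far end from plate far edge",(a-h)@xv,(a-k)@xv,"y from left end",(a-(h+k)/2)@yv,"centre from near edge",(h-n)@xv-.045, np.linalg.norm(h-k))
# automated: line profile of plate/bar junction
im=eyes.read_camera("wrist");print(im[294:312,466].tolist())
E
```

```text
yaw -0.05271541348747254 [0.68189835 0.12563273]
depth 0.11065344430827524
far end from plate far edge 0.017559582664463405 0.017781644937699573 y from left end 0.03991537352375753 centre from near edge 0.048093861643811825 0.02698727331337606
far end from plate far edge 0.016993021813399622 0.017212076598388325 y from left end 0.039920529743293146 centre from near edge 0.04866042249487562 0.026621772653870363
far end from plate far edge 0.01642646096233584 0.016642508259077187 y from left end 0.039925685962828764 centre from near edge 0.049226983345939404 0.02625627199436467
[[191, 193, 205], [190, 193, 205], [192, 195, 206], [190, 192, 204], [176, 177, 186], [149, 147, 153], [121, 118, 118], [103, 99, 97], [86, 84, 83], [68, 67, 68], [59, 60, 60], [59, 58, 59], [58, 58, 60], [62, 62, 62], [65, 65, 65], [70, 69, 71], [72, 70, 71], [69, 68, 69]]
```

>>> apply_moves(steps=[-0.085,0,0,0,0,-0.05,0,0,0,0,0,0,0,0,0,0,0.15,0,0,0,0,0,0,0,0,0,0,0])

```text
t: 14.23
tool_pos: [0.618, 0.0894, 0.0219]
orientation: [-3.14, 0.087, -0.004]
force: [-0.1, -0.6, 5.9]
opening: 0.0276
gripper_force: 20.0
```

>>> apply_moves(steps=[0,0,0,0,0,0,40,0,0,0,0,0,0,50,0,0,0,0,0,0,50,0,0,0,0,0,0,50])

```text
t: 14.57
tool_pos: [0.6164, 0.0894, 0.02]
orientation: [3.14, -0.087, -0.001]
force: [1.2, 0.6, 0.7]
opening: 0.0454
gripper_force: 0.0
```

```bash
cat >> h.py <<'E'
def chk(im,zt):
    "block far-top corners by colour: mean far edge from column scan, in plate far-edge terms"
    hsv=cv2.cvtColor(im,cv2.COLOR_RGB2HSV);m=cv2.inRange(hsv,(45,120,170),(80,255,255))
    n,lab,S,_=cv2.connectedComponentsWithStats(m)
    for i in range(1,n):
        if S[i,4]<300: continue
        x0,y0,w,h=S[i,:4];tops=[np.where(lab[:,x]==i)[0].min() for x in(x0+w//4,x0+3*w//4)]
        q=[px2w("wrist",(x,y-.5),zt)[:2] for x,y in zip((x0+w//4,x0+3*w//4),tops)]
        print("green",x0,y0,w,h,"far edge",np.round(q,4).tolist())
E
python3 - <<'E'
from h import *
im=eyes.read_camera("wrist");s=st();wax("wrist",im,.042);chk(im,.042)
E
```

```text
t 14.62 pos [0.6165 0.0894 0.02  ] yaw/R [[0.998, -0.055, -0.0], [-0.055, -0.998, 0.0]] F [-0.2  0.9 -0. ] op 0.0464
wax [0.6258 0.0892] th -0.055 size [26.9 68.2]
green 232 184 54 118 far edge [[0.6605, 0.0939], [0.6598, 0.0806]]
```

>>> apply_moves(steps=[0,0,-0.5,0,0,0,50,0,0,-1,0,0,0,50,0,0,-1,0,0,0,50,0,0,-1,0,0,0,50,0,0,-1,0,0,0,50,-1,0,-1,0,0,0,50,-1,0,-1,0,0,0,50,-1,0,0,0,0,0,50,-0.5,0,0,0,0,0,50,0,0,0,0,0,0,50,0,0,0,0,0,0,50])

```text
t: 15.53
tool_pos: [0.5129, 0.0953, 0.2145]
orientation: [-3.14, 0.087, -0.002]
force: [0.2, 0.3, 0.2]
opening: 0.0461
gripper_force: 0.0
```

```bash
python3 - <<'E'
from h import *
im=shot("wrist","w10");s=st();wax("wrist",im,.042)
hsv=cv2.cvtColor(im,cv2.COLOR_RGB2HSV)
E
```

```text
t 15.58 pos [0.5133 0.0952 0.2142] yaw/R [[0.998, -0.055, 0.0], [-0.055, -0.998, -0.0]] F [-0.   0.1 -0.2] op 0.0466
wax [0.4686 0.2721] th -0.228 size [26.2 85.8]
wax [0.4813 0.3099] th -0.164 size [26.3 85.9]
wax [0.6158 0.0897] th -0.048 size [26.  88.2]
```

View pics/w10.png

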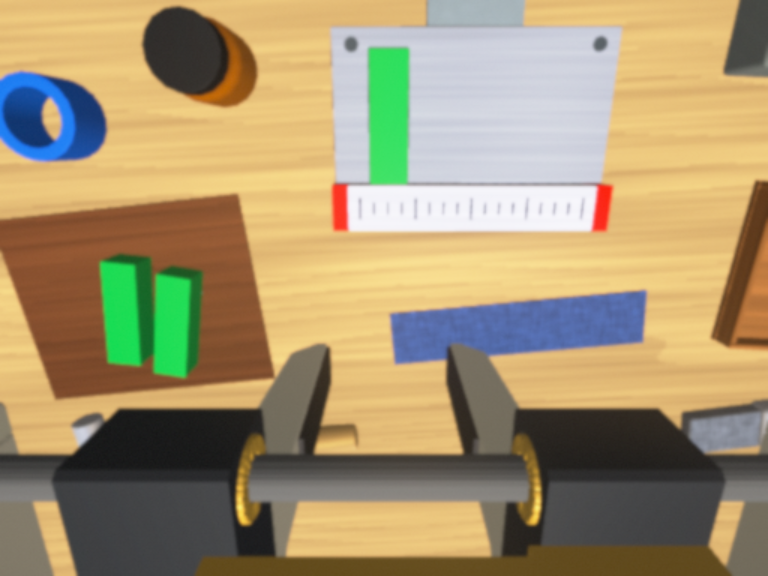

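The bar is flush, with top corners (347 side) (335,184), (611,185), (332,231) and (607,231). The first block butts against it at (388,184).

```bash
python3 - <<'E'
from h import *
f=1/1.5
b,bt=fitpose("wrist",np.array([[335,184],[611,185],[332,231],[607,231]])*f,[[.017,.105],[.017,-.105],[-.017,.105],[-.017,-.105]],.034)
p,pt=fitpose("wrist",np.array([[332,28],[620,28]])*f,[[.055,.105],[.055,-.105]],.014)
def inv(o,t,x):
    R=np.array([[np.cos(t),-np.sin(t)],[np.sin(t),np.cos(t)]]);return R.T@(x-o)
print("bar in plate",inv(p,pt,b),bt-pt,"wax in bar",inv(b,bt,np.array([.6158,.0897])))
r,rt=fitpose("wrist",np.array([[390,315],[645,291],[397,363],[643,342]])*f,[[.025,.113],[.025,-.113],[-.025,.113],[-.025,-.113]],.002)
s=robot.read_state()
im=eyes.read_camera("wrist");w=wax("wrist",im,.031)
for c,t,_ in w: go(s,(*c,.01),t)
# end grip of B: 40mm out along its axis
c,t,_=w[1];go(s,(*(c+.041*np.array([np.cos(t),np.sin(t)])),.01),t)
E
```

```text
pose [0.5491 0.0304] th -0.0577 res mm [[0.4, -2.6], [0.4, 1.9], [-0.6, 0.9], [-0.2, -0.1]]
pose [0.6193 0.0265] th -0.0555 res mm [[-0.1, -2.0], [0.1, 2.0]]
bar in plate [-7.02969672e-02  6.11835010e-06] -0.002208911792718829 wax in bar [0.06318638 0.06304941]
pose [ 0.4352 -0.0167] th 0.0435 res mm [[-1.0, -0.4], [-0.8, 2.0], [1.5, -2.1], [0.4, 0.4]]
wax [0.4642 0.278 ] th -0.227 size [27.1 88.7]
wax [0.4772 0.3172] th -0.164 size [27.1 88.6]
wax [0.6159 0.0898] th -0.043 size [27.  90.3]
phi -0.055 move(now axes) [-1.98 -5.99  6.81] az 1.64 | move if turned first [-2.97 -5.57  6.81]
phi -0.055 move(now axes) [-1.62 -7.32  6.81] az 1.04 | move if turned first [-2.4  -7.1   6.81]
phi -0.055 move(now axes) [ 3.42 -0.01  6.81] az -0.12 | move if turned first [3.42 0.03 6.81]
phi -0.055 move(now axes) [-0.26 -7.17  6.81] az 1.04 | move if turned first [-1.04 -7.1   6.81]
```

Bar and block 1 check out. Blocks A and B are too close together for a finger, so I slide A lengthwise by its end with closed fingers.

>>> apply_moves(steps=[0,0,0,0,0,0.82,0,0,0,0,0,0,0.82,0,-0.84,-0.93,0,0,0,0,0,-0.84,-0.93,0,0,0,0,0,-0.84,-0.93,0,0,0,0,0,-0.84,-0.93,0,0,0,0,0,-0.84,-0.93,0,0,0,0,0,-0.85,-0.92,0,0,0,0,0,0,0,0,0,0,0,0,0,0,0,0,0,0,0])

```text
t: 16.47
tool_pos: [0.4026, 0.2937, 0.2137]
orientation: [3.121, -0.35, -0.001]
force: [0.4, -0.5, -0.1]
opening: 0.0006
gripper_force: 0.0
```

```bash
python3 - <<'E'
from h import *
s=robot.read_state();im=eyes.read_camera("wrist");st();w=wax("wrist",im,.031)
c,t=w[0][:2];a=np.array([np.cos(t),np.sin(t)]);go(s,(*(c-.0625*a),.012),t)
E
```

```text
t 16.52 pos [0.4032 0.2925 0.2136] yaw/R [[0.975, -0.223, -0.001], [-0.223, -0.975, 0.001]] F [ 1.  -0.   0.6] op 0.0004
wax [0.4646 0.277 ] th -0.236 size [26.9 89.1]
wax [0.4776 0.3163] th -0.166 size [27.6 89.2]
phi -0.223 move(now axes) [0.06 0.06 6.72] az 0.12 | move if turned first [0.06 0.05 6.72]
```

>>> apply_moves(steps=[0,0.05,1,0,0,0.1,0,0,0,1,0,0,0,0,0,0,1,0,0,0,0,0,0,1,0,0,0,0,0,0,1,0,0,0,0,0,0,1,0,0,0,0,0,0,0.7,0,0,0,0,0.2,0,0,0,0,0,0,0.2,0,0,0,0,0,0,0.2,0,0,0,0,0,0,0.2,0,0,0,0,0,0,0.2,0,0,0,0,0,0])

```text
t: 17.52
tool_pos: [0.4343, 0.2839, 0.0153]
orientation: [-3.117, 0.373, -0.005]
force: [-0.9, 0.3, -0.0]
opening: 0.0008
gripper_force: 0.4
```

>>> apply_moves(steps=[0.2,0,0,0,0,0,0,0.2,0,0,0,0,0,0,0.2,0,0,0,0,0,0,0.2,0,0,0,0,0,0,0.1,0,0,0,0,0,0,-0.3,0,0,0,0,0,0,0,0,-1,0,0,0,0,0,0,-1,0,0,0,0,0,0,-1,0,0,0,50,0,0,-1,0,0,0,50,0,0,-1,0,0,0,50,0,0,-1,0,0,0,50])

```text
t: 18.52
tool_pos: [0.4482, 0.2795, 0.1945]
orientation: [3.119, -0.372, -0.001]
force: [1.3, 0.1, -0.5]
opening: 0.0229
gripper_force: 0.0
```

>>> apply_moves(steps=[0,0,0,0,0,0,50,0,0,0,0,0,0,50])

```text
t: 18.68
tool_pos: [0.45, 0.2803, 0.1955]
orientation: [-3.117, 0.372, -0.006]
force: [-1.1, 0.4, -0.5]
opening: 0.0356
gripper_force: 0.0
```

```bash
python3 - <<'E'
from h import *
s=robot.read_state();im=eyes.read_camera("wrist");st();w=wax("wrist",im,.031)
c,t=w[0][:2];a=np.array([np.cos(t),np.sin(t)])
for o in(0,.015,.018,.021): go(s,(*(c+o*a),.0102),t)
c2,t2=w[1][:2];n=np.array([-np.sin(t),np.cos(t)]);cor=c2+.045*np.array([np.cos(t2),np.sin(t2)])-.014*np.array([-np.sin(t2),np.cos(t2)])-c;print("B corner in A",cor@a,cor@n)
E
```

```text
t 18.73 pos [0.449  0.2797 0.1934] yaw/R [[0.972, -0.235, 0.001], [-0.235, -0.972, -0.001]] F [-0.3  0.4 -0.6] op 0.0398
wax [0.4758 0.3163] th -0.164 size [27.8 88.8]
wax [0.5115 0.2682] th -0.242 size [27.2 88.1]
wax [0.5739 0.088 ] th 1.333 size [10.9 28.3]
phi -0.237 move(now axes) [ 0.53 -1.35  6.18] az -0.7 | move if turned first [ 0.63 -1.31  6.18]
phi -0.237 move(now axes) [ 1.03 -1.39  6.19] az -0.7 | move if turned first [ 1.13 -1.31  6.19]
phi -0.237 move(now axes) [ 1.13 -1.39  6.19] az -0.7 | move if turned first [ 1.23 -1.31  6.19]
phi -0.237 move(now axes) [ 1.23 -1.4   6.19] az -0.7 | move if turned first [ 1.33 -1.31  6.19]
B corner in A 0.08689991048678627 -0.05907275063148684
```

>>> apply_moves(steps=[0.9,-0.05,0,0,0,0.05,45,0.9,-0.06,0,0,0,0,45,0.92,0,0,0,0,0,45,0,0,1,0,0,0,45,0,0,1,0,0,0,45,0,0,1,0,0,0,45,0,0,1,0,0,0,45,0,0,1,0,0,0,45,0,0,0.7,0,0,0,45,0,0,0.4,0,0,0,45,0,0,0,0,0,0,45,0,0,0,0,0,0,0], grip_force=25)

```text
t: 19.73
tool_pos: [0.5281, 0.2628, 0.009]
orientation: [3.117, -0.38, -0.004]
force: [0.6, -0.4, -0.1]
opening: 0.0385
gripper_force: 0.0
```

>>> apply_moves(steps=[0,0,0,0,0,0,0,0,0,0,0,0,0,0,0,0,0,0,0,0,0,0,0,0,0,0,0,0,0,0,-0.5,0,0,0,0,0,0,-1,0,0,0,0,0,0,-1,0,0,0,0,0,0,-1,0,0,0,0,0,0,-0.5,0,0,0,0,0,0,0,0,0,0,0,0,0,0,0,0,0,0])

```text
t: 20.65
tool_pos: [0.5302, 0.2634, 0.1315]
orientation: [-3.117, 0.381, -0.004]
force: [0.9, 0.3, -0.8]
opening: 0.0278
gripper_force: 25.0
```

```bash
cat >> h.py <<'E'
PC=np.array([.6193,.0265]);PT=-.055
def toplate(s,x,y):
    a=np.array([np.cos(PT),np.sin(PT)]);n=np.array([-a[1],a[0]]);go(s,PC+x*a+y*n,PT)
E
python3 - <<'E'
from h import *
im=eyes.read_camera("wrist");s=st();chk(im,s["tool_pos"][2]+.0208)
print((px2w("wrist",(258,184),s["tool_pos"][2]+.0208)-s["tool_pos"]))
toplate(s,-.009+.018,0)
E
```

```text
t 20.7 pos [0.529  0.2629 0.1296] yaw/R [[0.971, -0.241, -0.0], [-0.241, -0.971, 0.0]] F [ 0.3  0.1 -1.4] op 0.0279
green 434 0 37 105 far edge [[0.6302, 0.1588], [0.6284, 0.1515]]
green 199 213 31 33 far edge [[0.5621, 0.2829], [0.5607, 0.2748]]
green 231 213 55 90 far edge [[0.558, 0.2638], [0.5545, 0.2499]]
green 236 335 46 16 far edge [[0.4831, 0.2817], [0.4799, 0.2686]]
[ 0.04197723 -0.00974796  0.0208    ]
phi -0.243 move(now axes) [ 5.11  6.87 -0.  ] az -1.79 | move if turned first [ 3.74  7.7  -0.  ]
```

>>> apply_moves(steps=[0,0,0,0,0,-0.9,0,0,0,0,0,0,-0.89,0,0.46,0.96,0,0,0,0,0,0.46,0.96,0,0,0,0,0,0.46,0.96,0,0,0,0,0,0.46,0.96,0,0,0,0,0,0.46,0.96,0,0,0,0,0,0.46,0.96,0,0,0,0,0,0.46,0.96,0,0,0,0,0,0.46,0.96,0,0,0,0,0,0,0,1,0,0,0,0,0,0,1,0,0,0,0])

```text
t: 21.7
tool_pos: [0.628, 0.0245, 0.0695]
orientation: [3.14, -0.092, 0.003]
force: [-0.1, 1.4, -1.1]
opening: 0.0273
gripper_force: 25.0
```

>>> apply_moves(steps=[0,0,0.8,0,0,0,0,0,0,0,0,0,0,0,0,0,0,0,0,0,0,0,0,0,0,0,0,0])

```text
t: 22.03
tool_pos: [0.6265, 0.0271, 0.0464]
orientation: [3.14, -0.087, -0.001]
force: [0.9, 0.6, -0.1]
opening: 0.028
gripper_force: 25.0
```

```bash
python3 - <<'E'
from h import *
s=robot.read_state();im=eyes.read_camera("wrist");st();toplate(s,.0085,0);chk(im,s["tool_pos"][2]+.0208)
# plate far edge near row scan & held block far edge, all in one frame
cv2.imwrite("pics/w11.png",cv2.resize(im[:,:,::-1],None,fx=1.5,fy=1.5))
for u in(130,150,330,350):
    col=im[90:220,u].astype(int);hsv=cv2.cvtColor(im[90:220,u:u+1],cv2.COLOR_RGB2HSV)[:,0,1]
    k=np.where(hsv<40)[0];print(u,90+k[0] if len(k) else None, np.round(px2w("wrist",(u,90+k[0]-.5),.014)[:2],4) if len(k) else None)
E
```

```text
t 22.08 pos [0.6274 0.0271 0.0475] yaw/R [[0.998, -0.055, 0.001], [-0.055, -0.998, -0.0]] F [-0.5 -0.6 -0.5] op 0.0282
phi -0.055 move(now axes) [ 0.04  0.03 -0.  ] az -0.0 | move if turned first [ 0.04  0.03 -0.  ]
green 133 194 51 78 far edge [[0.6683, 0.0827], [0.6676, 0.0695]]
green 233 211 52 91 far edge [[0.6563, 0.0322], [0.6556, 0.0189]]
green 236 335 46 21 far edge [[0.5779, 0.037], [0.5772, 0.0233]]
130 151 [0.6827 0.1094]
150 151 [0.682  0.0962]
330 151 [ 0.6755 -0.0226]
350 151 [ 0.6747 -0.0358]
```

>>> apply_moves(steps=[0.1,0,0,0,0,0,0,0,0,0.4,0,0,0,0,0,0,0.33,0,0,0,0,0,0,0,0,0,0,0,0,0,0,0,0,0,0])

```text
t: 22.5
tool_pos: [0.629, 0.0268, 0.0233]
orientation: [-3.14, 0.087, 0.003]
force: [0.7, -0.6, -1.4]
opening: 0.028
gripper_force: 25.0
```

```bash
python3 - <<'E'
from h import *
s=robot.read_state();im=eyes.read_camera("wrist");st();chk(im,s["tool_pos"][2]+.0208);print("placed:");chk(im,.042)
for u in(130,330):
    k=np.where(cv2.cvtColor(im[90:220,u:u+1],cv2.COLOR_RGB2HSV)[:,0,1]<40)[0];print(u,np.round(px2w("wrist",(u,90+k[0]-.5),.014)[:2],4))
E
```

```text
t 22.55 pos [0.6291 0.0268 0.0236] yaw/R [[0.998, -0.055, -0.002], [-0.055, -0.998, 0.0]] F [ 0.3  0.1 -0.9] op 0.0273
green 115 212 57 60 far edge [[0.6611, 0.0919], [0.6603, 0.0775]]
green 233 212 52 91 far edge [[0.6578, 0.0319], [0.6571, 0.0186]]
green 236 335 46 17 far edge [[0.5802, 0.0366], [0.5795, 0.0231]]
placed:
green 115 212 57 60 far edge [[0.6604, 0.0929], [0.6596, 0.0783]]
green 233 212 52 91 far edge [[0.657, 0.0321], [0.6563, 0.0185]]
green 236 335 46 17 far edge [[0.5783, 0.0368], [0.5775, 0.0231]]
130 [0.682  0.0998]
330 [ 0.6755 -0.0175]
```

>>> apply_moves(steps=[-0.02,0,0,0,0,0,0,0,0,0.12,0,0,0,0,0,0,0,0,0,0,0,0,0,0,0,0,0,0])

```text
t: 22.88
tool_pos: [0.6293, 0.0268, 0.0211]
orientation: [-3.14, 0.087, -0.001]
force: [-1.3, 0.6, 1.9]
opening: 0.0278
gripper_force: 25.0
```

>>> apply_moves(steps=[0,0,0,0,0,0,40,0,0,0,0,0,0,45,0,0,0,0,0,0,45,0,0,0,0,0,0,45,0,0,-0.5,0,0,0,45,0,0,-1,0,0,0,45,0,0,-1,0,0,0,45,0,0,-1,0,0,0,45,0,0,-1,0,0,0,45,-1,0,-1,0,0,0,45,-1,0,-1,0,0,0,45,-1,-0.5,0,0,0,0,45])

```text
t: 23.88
tool_pos: [0.5436, 0.045, 0.2215]
orientation: [3.139, -0.09, 0.015]
force: [0.8, 0.6, 1.9]
opening: 0.0422
gripper_force: 0.0
```

>>> apply_moves(steps=[-0.7,-1,0,0,0,0,45,0,-1,0,0,0,0,45,0,0,0,0,0,0,45,0,0,0,0,0,0,45])

```text
t: 24.22
tool_pos: [0.5233, 0.1089, 0.2149]
orientation: [-3.14, 0.083, -0.001]
force: [0.5, -0.2, 0.0]
opening: 0.042
gripper_force: 0.0
```

```bash
cat >> h.py <<'E'
def barpose(im):
    hsv=cv2.cvtColor(im,cv2.COLOR_RGB2HSV);m=cv2.inRange(hsv,(0,0,205),(180,30,255))|cv2.inRange(hsv,(0,180,190),(6,255,255))
    m=cv2.morphologyEx(m,cv2.MORPH_CLOSE,np.ones((9,9)))
    c=max(cv2.findContours(m,0,cv2.CHAIN_APPROX_NONE)[0],key=cv2.contourArea)
    W=np.array([px2w("wrist",q,.034)[:2] for q in c[:,0]]).astype(np.float32);r=cv2.minAreaRect(W*1000);b=cv2.boxPoints(r)
    e=max((b[1]-b[0],b[2]-b[1]),key=lambda v:np.hypot(*v));th=np.arctan2(e[1],e[0])%np.pi-np.pi/2
    print("bar",np.round(np.array(r[0])/1e3,4),"yaw",round(th,4),"size",np.round(sorted(r[1]),1));return np.array(r[0])/1e3,th
def line(im):
    b,t=barpose(im)
    R=np.array([[np.cos(t),-np.sin(t)],[np.sin(t),np.cos(t)]])
    for c,a,sz in wax("wrist",im,.042): print("  in bar",np.round(R.T@(c-b),4),"dyaw",round(a-t,3))
E
python3 - <<'E'
from h import *
s=robot.read_state();im=shot("wrist","w12");st();line(im);w=wax("wrist",im,.031)
for c,t,_ in w: go(s,(*c,.01),t)
E
```

```text
t 24.27 pos [0.5236 0.1079 0.2147] yaw/R [[0.999, -0.054, 0.0], [-0.054, -0.999, 0.0]] F [-0.5  0.3  0.8] op 0.0415
bar [0.6014 0.0267] yaw -0.0594 size [138.6 208.4]
wax [0.4816 0.3096] th -0.164 size [26.4 86.2]
wax [0.612  0.0274] th -0.06 size [26.8 88. ]
wax [0.6158 0.0886] th -0.053 size [26.1 86.9]
  in bar [-0.1363  0.2753] dyaw -0.105
  in bar [0.0106 0.0014] dyaw -0.0
  in bar [0.0108 0.0627] dyaw 0.007
wax [0.4775 0.3163] th -0.164 size [27.2 88.9]
wax [0.6121 0.025 ] th -0.06 size [27.7 90.9]
wax [0.6161 0.0881] th -0.053 size [27.  89.7]
phi -0.053 move(now axes) [-1.89 -6.82  6.83] az 1.06 | move if turned first [-2.64 -6.57  6.83]
phi -0.053 move(now axes) [3.1  2.64 6.83] az 0.07 | move if turned first [3.12 2.62 6.83]
phi -0.053 move(now axes) [3.12 0.53 6.83] az -0.0 | move if turned first [3.12 0.53 6.83]
```

>>> apply_moves(steps=[0,0,0,0,0,0.53,50,0,0,0,0,0,0.53,50,-0.37,-0.94,0,0,0,0,50,-0.37,-0.94,0,0,0,0,50,-0.38,-0.94,0,0,0,0,50,-0.38,-0.94,0,0,0,0,50,-0.38,-0.94,0,0,0,0,50,-0.38,-0.94,0,0,0,0,50,-0.38,-0.93,0,0,0,0,50,0,0,0,0,0,0,50,0,0,0,0,0,0,50,0,0,0,0,0,0,50])

```text
t: 25.27
tool_pos: [0.4787, 0.3141, 0.2143]
orientation: [3.13, -0.262, -0.0]
force: [0.7, -0.0, 0.1]
opening: 0.0467
gripper_force: 0.0
```

```bash
python3 - <<'E'
from h import *
s=robot.read_state();im=eyes.read_camera("wrist");st();w=wax("wrist",im,.031)
for c,t,_ in w: go(s,(*c,.01),t)
o=cv2.cvtColor(cv2.imread("pics/w12.png"),cv2.COLOR_BGR2HSV);o=cv2.resize(o,(512,384),interpolation=cv2.INTER_AREA)
print(o[100:170:3,300].tolist())
E
```

```text
t 25.32 pos [0.4788 0.3138 0.2144] yaw/R [[0.986, -0.167, -0.0], [-0.167, -0.986, 0.001]] F [ 0.2 -0.3  0.3] op 0.0463
wax [0.4769 0.3179] th -0.16 size [27. 89.]
wax [0.5958 0.0845] th -0.057 size [27.6 50.8]
phi -0.167 move(now axes) [-0.08 -0.12  6.81] az -0.07 | move if turned first [-0.08 -0.12  6.81]
phi -0.167 move(now axes) [5.12 6.89 6.82] az -1.05 | move if turned first [4.34 7.41 6.82]
[[112, 15, 223], [108, 15, 225], [109, 15, 225], [109, 16, 223], [110, 15, 226], [110, 15, 225], [111, 15, 225], [108, 14, 225], [111, 14, 227], [113, 13, 226], [127, 7, 170], [125, 7, 236], [118, 4, 251], [120, 4, 250], [120, 5, 250], [120, 5, 248], [120, 5, 249], [120, 4, 251], [120, 4, 250], [120, 4, 251], [132, 5, 246], [17, 94, 217], [19, 112, 228], [21, 106, 242]]
```

Threshold V>238 will separate the bar from the plate. Next I grasp the last block.

>>> apply_moves(steps=[-0.05,-0.1,1,0,0,-0.07,50,0,0,1,0,0,0,50,0,0,1,0,0,0,50,0,0,1,0,0,0,50,0,0,1,0,0,0,50,0,0,1,0,0,0,50,0,0,0.5,0,0,0,50,0,0,0.3,0,0,0,50,0,0,0,0,0,0,50,0,0,0,0,0,0,0,0,0,0,0,0,0,0,0,0,0,0,0,0,0])

```text
t: 26.32
tool_pos: [0.4788, 0.319, 0.0127]
orientation: [-3.13, 0.25, -0.004]
force: [0.6, -1.2, 0.4]
opening: 0.0309
gripper_force: 0.6
```

>>> apply_moves(steps=[0,0,0,0,0,0,0,0,0,0,0,0,0,0,0,0,-0.5,0,0,0,0,0,0,-1,0,0,0,0,0,0,-1,0,0,0,0,0,0,-1,0,0,0,0,0,0,-0.5,0,0,0,0,0,0,0,0,0,0,0,0,0,0,0,0,0,0])

```text
t: 27.07
tool_pos: [0.4779, 0.319, 0.1319]
orientation: [-3.13, 0.249, -0.004]
force: [0.0, -0.4, -1.1]
opening: 0.0278
gripper_force: 25.0
```

```bash
sed -i 's/(0,0,205),(180,30,255)/(0,0,238),(180,30,255)/' h.py; python3 - <<'E'
from h import *
im=eyes.read_camera("wrist");s=st();chk(im,s["tool_pos"][2]+.0208)
toplate(s,-.009,-.063);toplate(s,-.009,-.060)
im=cv2.cvtColor(cv2.resize(cv2.imread("pics/w12.png"),(512,384),interpolation=cv2.INTER_AREA),cv2.COLOR_BGR2RGB)
E
```

```text
t 27.12 pos [0.4768 0.3184 0.1301] yaw/R [[0.987, -0.158, -0.0], [-0.158, -0.987, 0.0]] F [-1.  -0.2 -2.6] op 0.0278
green 232 182 54 121 far edge [[0.5218, 0.3183], [0.5197, 0.3051]]
phi -0.159 move(now axes) [ 6.15 10.98 -0.  ] az -0.99 | move if turned first [ 4.98 11.56 -0.  ]
phi -0.159 move(now axes) [ 6.14 10.88 -0.  ] az -0.99 | move if turned first [ 4.98 11.46 -0.  ]
```

>>> apply_moves(steps=[0,0,0,0,0,-0.99,0,0.42,0.96,0,0,0,0,0,0.42,0.96,0,0,0,0,0,0.42,0.96,0,0,0,0,0,0.42,0.96,0,0,0,0,0,0.42,0.96,0,0,0,0,0,0.42,0.96,0,0,0,0,0,0.42,0.96,0,0,0,0,0,0.42,0.96,0,0,0,0,0,0.42,0.96,0,0,0,0,0,0.42,0.96,0,0,0,0,0,0.42,0.96,0,0,0,0,0])

```text
t: 28.12
tool_pos: [0.5967, -0.0069, 0.1278]
orientation: [-3.14, 0.087, 0.006]
force: [0.5, 0.5, -1.0]
opening: 0.0278
gripper_force: 25.0
```

>>> apply_moves(steps=[0.42,0.94,0,0,0,0,0,0,0,1,0,0,0,0,0,0,1,0,0,0,0,0,0,1,0,0,0,0,0,0,0.3,0,0,0,0,0,0,0,0,0,0,0,0,0,0,0,0,0,0,0,0,0,0,0,0,0])

```text
t: 28.78
tool_pos: [0.6075, -0.0341, 0.0299]
orientation: [-3.14, 0.087, 0.005]
force: [-0.3, 0.1, -1.3]
opening: 0.028
gripper_force: 25.0
```

```bash
python3 - <<'E'
from h import *
s=robot.read_state();im=eyes.read_camera("wrist");st();toplate(s,-.0068,-.061);chk(im,s["tool_pos"][2]+.0208);print("placed:");chk(im,.042)
E
```

```text
t 28.83 pos [ 0.6079 -0.0341  0.0304] yaw/R [[0.998, -0.055, -0.002], [-0.055, -0.998, -0.0]] F [ 0.4  0.4 -1.6] op 0.028
phi -0.055 move(now axes) [ 0.05 -0.01 -0.  ] az -0.0 | move if turned first [ 0.05 -0.01 -0.  ]
green 0 175 75 127 far edge [[0.6623, 0.0822], [0.642, 0.0684]]
green 116 175 60 97 far edge [[0.6593, 0.0264], [0.6584, 0.0116]]
green 233 176 52 126 far edge [[0.6556, -0.0303], [0.6549, -0.0431]]
placed:
green 0 175 75 127 far edge [[0.6605, 0.0894], [0.639, 0.0749]]
green 116 175 60 97 far edge [[0.6573, 0.0303], [0.6564, 0.0146]]
green 233 176 52 126 far edge [[0.6534, -0.0298], [0.6526, -0.0434]]
```

>>> apply_moves(steps=[-0.02,0,0.2,0,0,0,0,0,0,0.13,0,0,0,0,0,0,0,0,0,0,0,0,0,0,0,0,0,0])

```text
t: 29.17
tool_pos: [0.61, -0.0344, 0.0248]
orientation: [3.14, -0.087, 0.005]
force: [-6.7, 2.3, 20.7]
opening: 0.0282
gripper_force: 25.0
```

```bash
python3 - <<'E'
from h import *
s=robot.read_state();im=eyes.read_camera("wrist");st();chk(im,.042)
E
```

```text
t 29.22 pos [ 0.61   -0.0344  0.0249] yaw/R [[0.998, -0.055, 0.003], [-0.055, -0.998, 0.0]] F [-6.8  1.1 21.3] op 0.0278
green 233 179 53 123 far edge [[0.6552, -0.0302], [0.6545, -0.0434]]
green 0 182 69 120 far edge [[0.6601, 0.0863], [0.638, 0.0746]]
green 112 182 60 90 far edge [[0.657, 0.0304], [0.6562, 0.0151]]
green 234 335 50 9 far edge [[0.5583, -0.0237], [0.5575, -0.0387]]
```

>>> apply_moves(steps=[0,0,-0.1,0,0,0,0,0,0,0,0,0,0,0])

```text
t: 29.38
tool_pos: [0.6089, -0.0343, 0.0254]
orientation: [3.14, -0.087, 0.002]
force: [0.3, 0.8, 0.0]
opening: 0.0278
gripper_force: 25.0
```

```bash
python3 - <<'E'
from h import *
s=robot.read_state();im=eyes.read_camera("wrist");st();chk(im,.042);cv2.imwrite("pics/w13.png",cv2.resize(im[:,:,::-1],None,fx=1.5,fy=1.5))
E
```

```text
t 29.43 pos [ 0.6089 -0.0343  0.0252] yaw/R [[0.998, -0.055, 0.001], [-0.055, -0.998, 0.0]] F [-0.9  0.4  6.1] op 0.0279
green 233 179 53 123 far edge [[0.654, -0.0302], [0.6533, -0.0434]]
green 0 180 69 122 far edge [[0.6599, 0.0863], [0.639, 0.0742]]
green 112 180 61 92 far edge [[0.6568, 0.0303], [0.656, 0.0151]]
green 234 335 50 9 far edge [[0.5568, -0.0236], [0.556, -0.0387]]
```

View pics/w13.png

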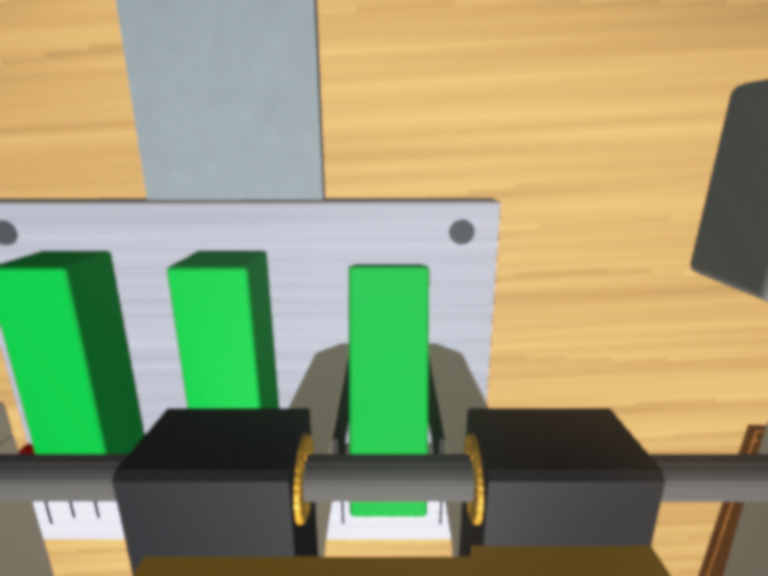

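The block slipped in the grip and pitched; its near end sits on the bar's top at (388,515). I lift it, set it down 10 mm farther out, release, regrip and position it again.

>>> apply_moves(steps=[0,0,-0.5,0,0,0,0,0,0,0,0,0,0,0,0.35,0,0,0,0,0,0,0,0,0.3,0,0,0,0,0,0,0.22,0,0,0,0,0,0,0,0,0,0,0])

```text
t: 29.93
tool_pos: [0.6176, -0.0348, 0.0217]
orientation: [-3.14, 0.087, 0.004]
force: [0.1, 0.2, -1.1]
opening: 0.028
gripper_force: 25.0
```

>>> apply_moves(steps=[0,0,0,0,0,0,40,0,0,0,0,0,0,45,0,0,0,0,0,0,45,0,0,0,0,0,0,45])

```text
t: 30.27
tool_pos: [0.6187, -0.0349, 0.0242]
orientation: [-3.14, 0.087, 0.0]
force: [0.1, 0.3, 0.9]
opening: 0.0414
gripper_force: 0.0
```

```bash
python3 - <<'E'
from h import *
s=robot.read_state();im=eyes.read_camera("wrist");st();chk(im,.042);toplate(s,-.0068,-.061)
E
```

```text
t 30.32 pos [ 0.6188 -0.0349  0.0243] yaw/R [[0.998, -0.055, 0.0], [-0.055, -0.998, -0.0]] F [-0.5 -0.5  0.2] op 0.0416
green 233 189 53 114 far edge [[0.659, -0.0305], [0.6582, -0.0437]]
green 0 199 66 103 far edge [[0.6602, 0.0884], [0.6494, 0.074]]
green 113 199 59 73 far edge [[0.657, 0.0312], [0.6561, 0.0157]]
phi -0.055 move(now axes) [-0.32 -0.01  0.  ] az -0.0 | move if turned first [-0.32 -0.01  0.  ]
```

>>> apply_moves(steps=[0,0,0.07,0,0,0,45,0,0,0,0,0,0,0,0,0,0,0,0,0,0,0,0,0,0,0,0,0,0,0,0,0,0,0,0,0,0,0,0,0,0,0], grip_force=15)

```text
t: 30.82
tool_pos: [0.6188, -0.0349, 0.022]
orientation: [-3.14, 0.087, 0.0]
force: [0.8, 1.0, 0.1]
opening: 0.0282
gripper_force: 15.0
```

>>> apply_moves(steps=[-0.08,0,0,0,0,0,0,-0.07,0,0,0,0,0,0,0,0,0,0,0,0,0,0,0,0,0,0,0,0])

```text
t: 31.15
tool_pos: [0.6141, -0.0347, 0.022]
orientation: [-3.14, 0.087, 0.0]
force: [-0.4, -0.2, -0.9]
opening: 0.028
gripper_force: 15.0
```

```bash
python3 - <<'E'
from h import *
s=robot.read_state();im=eyes.read_camera("wrist");st();chk(im,.042)
E
```

```text
t 31.2 pos [ 0.6142 -0.0347  0.0221] yaw/R [[0.998, -0.055, -0.0], [-0.055, -0.998, -0.0]] F [-0.7  0.2 -0.5] op 0.0277
green 110 191 61 81 far edge [[0.6569, 0.0307], [0.6566, 0.0155]]
green 233 190 53 113 far edge [[0.6545, -0.0303], [0.6538, -0.0434]]
green 0 192 65 110 far edge [[0.6599, 0.0856], [0.6406, 0.0744]]
```

>>> apply_moves(steps=[0,0,0,0,0,0,40,0,0,0,0,0,0,45,0,0,0,0,0,0,45,0,0,0,0,0,0,45,0,0,-0.5,0,0,0,45,0,0,-1,0,0,0,45,0,0,-1,0,0,0,45,0,0,-1,0,0,0,45,0,0,-1,0,0,0,45,-1,0,-1,0,0,0,45,-1,0,-1,0,0,0,45,-1,-0.7,0,0,0,0,45])

```text
t: 32.2
tool_pos: [0.5291, -0.0113, 0.2229]
orientation: [3.138, -0.091, 0.015]
force: [1.2, 1.2, 0.9]
opening: 0.0417
gripper_force: 0.0
```

>>> apply_moves(steps=[-0.5,-0.7,0,0,0,0,45,0,0,0,0,0,0,45,0,0,0,0,0,0,45])

```text
t: 32.45
tool_pos: [0.5127, 0.0137, 0.2166]
orientation: [3.14, -0.084, 0.002]
force: [0.0, -1.0, 0.6]
opening: 0.042
gripper_force: 0.0
```

```bash
python3 - <<'E'
from h import *
s=robot.read_state();im=eyes.read_camera("wrist");cv2.imwrite("pics/w14.png",cv2.resize(im[:,:,::-1],None,fx=1.5,fy=1.5));st();line(im)
for d in eyes.place_of("wrist","start_top")[:3]: print(d["conf"],np.round(d["xy"]),px2w("wrist",d["xy"],.051))
E
```

```text
t 32.5 pos [0.5131 0.0131 0.2163] yaw/R [[0.999, -0.055, 0.001], [-0.055, -0.999, 0.0]] F [-0.  -0.6  0.4] op 0.0417
bar [0.5498 0.0302] yaw -0.0546 size [ 33.  208.6]
wax [ 0.6095 -0.0345] th -0.061 size [26.8 87.6]
wax [0.6128 0.027 ] th -0.056 size [26.7 87.4]
wax [0.6162 0.0885] th -0.055 size [26.6 87.4]
wax [ 0.6658 -0.2211] th 1.516 size [20.1 35.6]
  in bar [ 0.0631 -0.0614] dyaw -0.007
  in bar [0.0631 0.0002] dyaw -0.002
  in bar [0.0631 0.0618] dyaw -0.001
  in bar [ 0.1295 -0.2447] dyaw 1.571
0.57 [487.   2.] [ 0.67226877 -0.21436217  0.051     ]
```

View pics/w14.png

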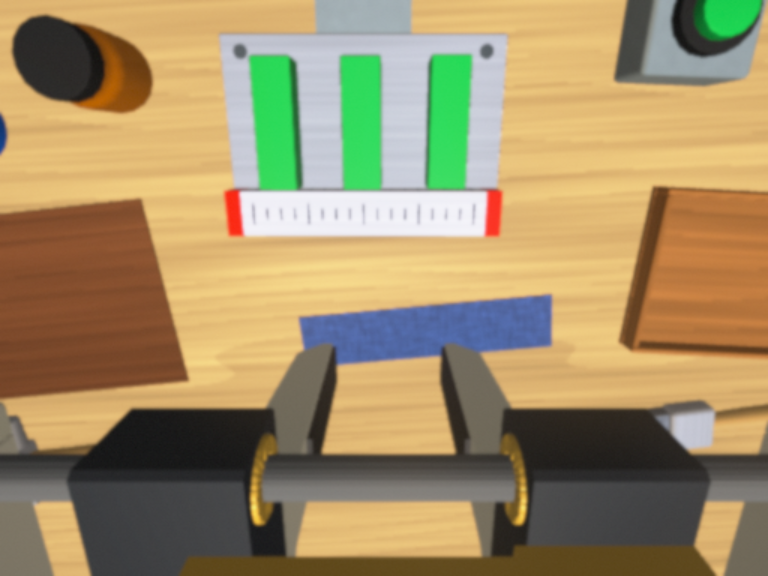

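All three blocks butt against the bar in line (62–63 mm), and nothing else has moved. Next is the button.

>>> apply_moves(steps=[0.33,0.93,0,0,0,0,0,0.33,0.93,0,0,0,0,0,0.33,0.93,0,0,0,0,0,0.33,0.93,0,0,0,0,0,0.33,0.93,0,0,0,0,0,0.33,0.93,0,0,0,0,0,0.33,0.93,0,0,0,0,0,0.33,0.93,0,0,0,0,0,0,0,0,0,0,0,0,0,0,0,0,0,0,0])

```text
t: 33.38
tool_pos: [0.5794, -0.2165, 0.2146]
orientation: [-3.14, 0.092, 0.003]
force: [-0.6, 0.8, -0.8]
opening: 0.0005
gripper_force: 0.0
```

```bash
python3 - <<'E'
from h import *
s=robot.read_state();im=eyes.read_camera("wrist");st()
m=cv2.inRange(cv2.cvtColor(im,cv2.COLOR_RGB2HSV),(45,120,120),(80,255,255))
for c in cv2.findContours(m,0,2)[0]:
    if cv2.contourArea(c)>150:
        r=cv2.boundingRect(c);u=(r[0]+r[2]/2,r[1]+r[3]/2);p=px2w("wrist",u,.051);print(r,p);go(s,(p[0],p[1],.056),-.055)
for d in eyes.place_of("wrist","start_top")[:2]: print(d["conf"],np.round(d["xy"]),px2w("wrist",d["xy"],.051))
for d in eyes.place_of("wrist","tray")[:2]: print(d["conf"],np.round(d["xy"]),px2w("wrist",d["xy"],0))
E
```

```text
t 33.43 pos [ 0.5794 -0.2152  0.2149] yaw/R [[0.998, -0.057, -0.002], [-0.057, -0.998, -0.001]] F [-0.   1.3  0.1] op 0.0008
(0, 159, 10, 36) [0.59411558 0.06977043 0.051     ]
phi -0.059 move(now axes) [-0.06 -9.55  5.29] az -0.04 | move if turned first [-0.03 -9.55  5.29]
(22, 117, 41, 78) [0.61521163 0.02118516 0.051     ]
phi -0.059 move(now axes) [ 0.73 -7.98  5.29] az -0.04 | move if turned first [ 0.76 -7.97  5.29]
(79, 116, 37, 78) [ 0.61284629 -0.03946469  0.051     ]
phi -0.059 move(now axes) [ 0.77 -5.95  5.29] az -0.04 | move if turned first [ 0.8  -5.95  5.29]
(224, 74, 37, 39) [ 0.66775176 -0.20316592  0.051     ]
phi -0.059 move(now axes) [ 2.92 -0.61  5.28] az -0.04 | move if turned first [ 2.92 -0.6   5.28]
0.57 [242.  96.] [ 0.66509519 -0.20166207  0.051     ]
0.94 [337. 238.] [ 4.72358192e-01 -3.15737111e-01 -5.55111512e-17]
```

>>> apply_moves(steps=[0.97,-0.2,0,0,0,0,0,0.97,-0.2,0,0,0,0,0,0.97,-0.2,0,0,0,0,0,0,0,1,0,0,0,0,0,0,1,0,0,0,0,0,0,1,0,0,0,0,0,0,1,0,0,0,0,0,0,0.5,0,0,0,0,0,0,0.2,0,0,0,0,0,0,0,0,0,0,0,0,0,0,0,0,0,0])

```text
t: 34.45
tool_pos: [0.6687, -0.2011, 0.0768]
orientation: [3.14, -0.086, 0.003]
force: [0.8, -0.7, 1.1]
opening: 0.0005
gripper_force: 0.0
```

>>> apply_moves(steps=[0,0,0.15,0,0,0,0,0,0,0.15,0,0,0,0,0,0,0.1,0,0,0,0,0,0,0,0,0,0,0])

```text
t: 34.78
tool_pos: [0.6687, -0.2015, 0.0637]
orientation: [3.14, -0.087, 0.003]
force: [2.8, 0.5, 3.5]
opening: 0.0002
gripper_force: 1.7
```

Contact has begun. I press on in small steps.

>>> apply_moves(steps=[0,0,0.1,0,0,0,0,0,0,0.1,0,0,0,0,0,0,0,0,0,0,0,0,0,0,0,0,0,0])

```text
t: 35.12
tool_pos: [0.6689, -0.2016, 0.061]
orientation: [3.139, -0.087, 0.004]
force: [-8.0, 2.7, 22.7]
opening: 0.0006
gripper_force: 10.9
```

>>> apply_moves(steps=[0,0,0.02,0,0,0,0,0,0,0,0,0,0,0,0,0,0,0,0,0,0,0,0,-0.3,0,0,0,0,0,0,-0.7,0,0,0,0,0,0,-1,0,0,0,0,0,0,-1,0,0,0,0,0,0,-1,0,0,0,0,0,0,-1,0,0,0,0,0,0,0,0,0,0,0])

```text
t: 35.95
tool_pos: [0.6707, -0.2022, 0.2149]
orientation: [3.137, -0.087, 0.016]
force: [1.1, 0.4, 2.2]
opening: 0.0006
gripper_force: 0.0
```

>>> apply_moves(steps=[-1,-0.95,0,0,0,0,45,-1,-0.95,0,0,0,0,45,-1,-0.95,0,0,0,0,45,-1,-0.95,0,0,0,0,45,-1,-0.95,0,0,0,0,45,0,-0.6,0,0,0,0,45,0,-0.5,0,0,0,0,45,0,0,0,0,0,0,45,0,0,0,0,0,0,45])

```text
t: 36.7
tool_pos: [0.5275, -0.0171, 0.2062]
orientation: [3.14, -0.085, -0.0]
force: [-0.1, -0.8, -0.8]
opening: 0.0417
gripper_force: 0.0
```

```bash
python3 - <<'E'
from h import *
s=robot.read_state();im=eyes.read_camera("wrist");cv2.imwrite("pics/w15.png",cv2.resize(im[:,:,::-1],None,fx=1.5,fy=1.5));st();line(im)
for c,t,_ in wax("wrist",im,.042)[:1]: go(s,(*c,.0215),t)
E
```

```text
t 36.75 pos [ 0.5277 -0.0178  0.2063] yaw/R [[0.998, -0.055, -0.0], [-0.055, -0.998, 0.0]] F [-0.3  0.6  1. ] op 0.0424
bar [0.5499 0.0302] yaw -0.0549 size [ 34.2 208.8]
wax [ 0.6094 -0.0353] th -0.054 size [25.6 87.4]
wax [0.6128 0.0269] th -0.057 size [26.7 87.4]
wax [0.6162 0.0885] th -0.055 size [26.7 87.4]
wax [ 0.672  -0.2201] th 1.516 size [34.5 35.6]
  in bar [ 0.063  -0.0622] dyaw 0.0
  in bar [0.063  0.0001] dyaw -0.002
  in bar [0.063  0.0619] dyaw -0.001
  in bar [ 0.1357 -0.2432] dyaw 1.571
wax [ 0.6094 -0.0353] th -0.054 size [25.6 87.4]
wax [0.6128 0.0269] th -0.057 size [26.7 87.4]
wax [0.6162 0.0885] th -0.055 size [26.7 87.4]
wax [ 0.672  -0.2201] th 1.516 size [34.5 35.6]
phi -0.054 move(now axes) [2.76 0.46 6.16] az 0.01 | move if turned first [2.76 0.46 6.16]
```

```bash
python3 - <<'E'
from h import *
f=1/1.5
L=[[-.07,-.12],[-.07,.12],[.07,.12],[.07,-.12]]
fitpose("scene",np.array([[146,278],[287,279],[275,351],[122,348]])*f,L,.024)
# side view a2 rim corners: left(+y,-x?)...
fitpose("side",np.array([[479,516],[404,385],[477,361],[561,480]])*f,L,.024)
im=cv2.resize(cv2.imread("pics/w14.png")[:,:,::-1],(512,384),interpolation=cv2.INTER_AREA)
E
```

```text
pose [ 0.4805 -0.3125] th -0.0888 res mm [[-3.2, -1.1], [-1.9, -3.4], [4.3, -1.8], [0.7, 6.3]]
pose [ 0.4684 -0.3235] th -0.1133 res mm [[5.1, 1.5], [3.4, -2.1], [-4.1, -2.7], [-4.4, 3.4]]
```

>>> apply_moves(steps=[0.92,0.15,0,0,0,0,45,0.92,0.15,0,0,0,0,45,0.92,0.16,0,0,0,0,45,0,0,1,0,0,0,45,0,0,1,0,0,0,45,0,0,1,0,0,0,45,0,0,1,0,0,0,45,0,0,1,0,0,0,45,0,0,0.8,0,0,0,45,0,0,0.35,0,0,0,45,0,0,0,0,0,0,45,0,0,0,0,0,0,0], grip_force=35)

```text
t: 37.75
tool_pos: [0.6097, -0.0367, 0.022]
orientation: [3.14, -0.088, -0.001]
force: [-0.2, 0.3, 0.8]
opening: 0.0389
gripper_force: 0.0
```

>>> apply_moves(steps=[0,0,0,0,0,0,0,0,0,0,0,0,0,0,0,0,0,0,0,0,0,0,0,0,0,0,0,0,0,0,-0.5,0,0,0,0,0,0,-1,0,0,0,0,0,0,-1,0,0,0,0,0,0,-0.5,0,0,0,0,0,0,0,0,0,0,0,0,0,0,0,0,0,0])

```text
t: 38.58
tool_pos: [0.6106, -0.036, 0.1133]
orientation: [3.14, -0.087, 0.005]
force: [0.7, 0.1, -0.8]
opening: 0.0279
gripper_force: 35.0
```

```bash
cat >> h.py <<'E'
TC=np.array([.475,-.317]);TT=-.10
def totray(s,x,y):
    a=np.array([np.cos(TT),np.sin(TT)]);n=np.array([-a[1],a[0]]);go(s,(*(TC+x*a+y*n),.0135),TT)
E
python3 - <<'E'
from h import *
im=eyes.read_camera("wrist");s=st();totray(s,0,-.06);chk(im,s["tool_pos"][2]+.0208)
E
```

```text
t 38.63 pos [ 0.6094 -0.0358  0.1114] yaw/R [[0.998, -0.055, -0.0], [-0.055, -0.998, -0.0]] F [ 0.  -0.9 -1.5] op 0.0276
phi -0.055 move(now axes) [-4.04 11.6   3.27] az 0.43 | move if turned first [-3.52 11.77  3.27]
green 475 99 37 50 far edge [[0.6833, -0.1438], [0.6864, -0.1514]]
green 84 153 47 100 far edge [[0.6721, 0.04], [0.6641, 0.0299]]
green 162 153 40 100 far edge [[0.6705, 0.0028], [0.67, -0.0068]]
green 233 183 53 120 far edge [[0.6531, -0.0317], [0.6524, -0.0446]]
```

>>> apply_moves(steps=[-0.29,0.95,0,0,0,0.43,0,-0.29,0.98,0,0,0,0,0,-0.29,0.98,0,0,0,0,0,-0.29,0.98,0,0,0,0,0,-0.29,0.98,0,0,0,0,0,-0.3,0.98,0,0,0,0,0,-0.3,0.98,0,0,0,0,0,-0.3,0.98,0,0,0,0,0,-0.3,0.98,0,0,0,0,0,-0.3,0.98,0,0,0,0,0,-0.3,0.98,0,0,0,0,0,-0.29,0.99,0,0,0,0,0])

```text
t: 39.63
tool_pos: [0.4679, -0.3763, 0.1092]
orientation: [-3.135, 0.158, 0.005]
force: [0.6, 0.4, -0.3]
opening: 0.0279
gripper_force: 35.0
```

>>> apply_moves(steps=[0,0,1,0,0,0,0,0,0,1,0,0,0,0,0,0,0,0,0,0,0,0,0,0,0,0,0,0])

```text
t: 39.97
tool_pos: [0.4672, -0.3736, 0.0479]
orientation: [-3.132, 0.158, 0.01]
force: [0.3, 0.3, -0.3]
opening: 0.0274
gripper_force: 35.0
```

```bash
python3 - <<'E'
from h import *
s=robot.read_state();im=eyes.read_camera("wrist");st();cv2.imwrite("pics/w16.png",im[:,:,::-1]);totray(s,0,-.06);chk(im,s["tool_pos"][2]+.0208)
# colour profile: column scan upward beyond the held block (far wall) and row scan
h=cv2.cvtColor(im,cv2.COLOR_RGB2HSV)
for u in(200,300,150): print(u,[(v,*h[v,u].tolist()) for v in range(60,240,8)])
print([(u,*h[230,u].tolist()) for u in range(300,500,10)])
E
```

```text
t 40.02 pos [ 0.4689 -0.3749  0.0505] yaw/R [[0.995, -0.1, -0.003], [-0.1, -0.995, -0.002]] F [ 0.9  0.3 -0.1] op 0.0276
phi -0.101 move(now axes) [0.08 0.1  1.15] az -0.01 | move if turned first [0.08 0.1  1.15]
green 232 183 54 120 far edge [[0.5126, -0.3722], [0.5113, -0.3858]]
200 [(60, 23, 107, 250), (68, 22, 110, 247), (76, 23, 109, 249), (84, 21, 114, 242), (92, 21, 114, 243), (100, 21, 113, 245), (108, 23, 109, 248), (116, 20, 116, 238), (124, 14, 175, 202), (132, 14, 167, 218), (140, 14, 166, 214), (148, 14, 169, 204), (156, 14, 167, 203), (164, 14, 168, 207), (172, 14, 169, 216), (180, 14, 169, 211), (188, 14, 167, 218), (196, 14, 168, 218), (204, 14, 167, 221), (212, 14, 169, 213), (220, 14, 166, 218), (228, 14, 167, 218), (236, 14, 169, 220)]
300 [(60, 21, 113, 245), (68, 22, 114, 245), (76, 21, 116, 240), (84, 21, 115, 241), (92, 21, 114, 243), (100, 22, 112, 245), (108, 19, 120, 232), (116, 20, 120, 233), (124, 14, 175, 186), (132, 14, 167, 218), (140, 14, 168, 212), (148, 14, 167, 199), (156, 14, 166, 209), (164, 14, 167, 209), (172, 14, 169, 205), (180, 14, 168, 212),
[... 350 characters left out ...]
 213), (140, 14, 166, 213), (148, 14, 170, 198), (156, 14, 168, 200), (164, 14, 168, 206), (172, 14, 169, 219), (180, 14, 170, 209), (188, 14, 170, 218), (196, 14, 168, 220), (204, 14, 168, 221), (212, 14, 169, 211), (220, 14, 168, 214), (228, 14, 168, 214), (236, 14, 166, 220)]
[(300, 14, 162, 209), (310, 14, 164, 214), (320, 14, 165, 215), (330, 14, 164, 216), (340, 14, 169, 124), (350, 14, 166, 204), (360, 21, 113, 244), (370, 21, 113, 245), (380, 22, 112, 246), (390, 22, 113, 247), (400, 22, 113, 247), (410, 22, 112, 246), (420, 22, 112, 246), (430, 22, 111, 246), (440, 22, 112, 246), (450, 22, 112, 246), (460, 22, 112, 245), (470, 21, 114, 244), (480, 21, 113, 243), (490, 21, 113, 243)]
```

```bash
python3 - <<'E'
from h import *
s=robot.read_state();M=Rn.from_rotvec(s["orientation"]).as_matrix();T=s["tool_pos"]
for uv in((150,121),(300,121),(355,230)):
    p=px2w("wrist",uv,.024);print(np.round(p[:2],4),"tool x,y:",np.round((M.T@(p-T))[:2],4))
E
```

```text
[ 0.5454 -0.3147] tool x,y: [ 0.0702 -0.0675]
[ 0.5361 -0.4071] tool x,y: [0.0702 0.0254]
[ 0.4588 -0.4406] tool x,y: [-0.0034  0.0664]
```

>>> apply_moves(steps=[0,0.15,0.6,0,0,0,0,0,0,0.4,0,0,0,0,0,0,0.2,0,0,0,0,0,0,0.02,0,0,0,0,0,0,0,0,0,0,0,0,0,0,0,0,0,30,0,0,0,0,0,0,45,0,0,0,0,0,0,45,0,0,0,0,0,0,45,0,0,0,0,0,0,45])

```text
t: 40.85
tool_pos: [0.4696, -0.3808, 0.0157]
orientation: [3.137, -0.158, 0.001]
force: [1.0, -0.1, 0.3]
opening: 0.0418
gripper_force: 0.0
```

>>> apply_moves(steps=[0,0,-0.5,0,0,0,45,0,0,-1,0,0,0,45,0,0,-1,0,0,0,45,0,0,-1,0,0,0,45,0,0,-1,0,0,0,45,0,0,-1,0,0,0,45,0,0,-1,0,0,0,45,0.2,-1,0,0,0,0,45,0.3,-1,0,0,0,0,45,0.3,-1,0,0,0,-0.45,45,0.3,-1,0,0,0,0,45,0.3,-1,0,0,0,0,45])

```text
t: 41.85
tool_pos: [0.5238, -0.2333, 0.2106]
orientation: [3.14, -0.084, 0.001]
force: [0.7, -1.0, 0.2]
opening: 0.0419
gripper_force: 0.0
```

>>> apply_moves(steps=[0.3,-1,0,0,0,0,45,0.3,-1,0,0,0,0,45,0.3,-1,0,0,0,0,45,0,-1,0,0,0,0,45,0,-1,0,0,0,0,45,0,-1,0,0,0,0,45,0,0,0,0,0,0,45,0,0,0,0,0,0,45])

```text
t: 42.52
tool_pos: [0.5602, -0.0549, 0.2105]
orientation: [3.14, -0.079, 0.0]
force: [0.1, 0.3, 0.7]
opening: 0.0423
gripper_force: 0.0
```

```bash
sed -i 's/TC=np.array(.*/TC=np.array([.4743,-.3216]);TT=-.10/' h.py; python3 - <<'E'
from h import *
s=robot.read_state();im=eyes.read_camera("wrist");st();
a=np.array([np.cos(TT),np.sin(TT)]);n=np.array([-a[1],a[0]])
for c,t,_ in wax("wrist",im,.033): print("  in tray",(c-TC)@a,(c-TC)@n)
print('plate')
for c,t,_ in wax("wrist",im,.042): go(s,(*c,.0215),t)
E
```

```text
t 42.57 pos [ 0.5601 -0.0561  0.2105] yaw/R [[0.999, -0.052, 0.0], [-0.052, -0.999, 0.0]] F [ 0.3 -0.5 -0.8] op 0.042
wax [0.6115 0.0285] th -0.056 size [27.4 89.3]
wax [0.6153 0.0918] th -0.058 size [27.4 90.2]
wax [ 0.67   -0.2217] th -0.204 size [36.6 36.9]
  in tray 0.10160218493939452 0.36208933730535214
  in tray 0.09901465131826734 0.4254060897438057
  in tray 0.18476063337432036 0.11895338425358926
plate
wax [0.6124 0.0262] th -0.056 size [26.7 86.9]
wax [0.6161 0.0878] th -0.058 size [26.6 87.8]
wax [ 0.6693 -0.2175] th -0.204 size [35.6 36. ]
phi -0.05 move(now axes) [ 1.6  -2.79  6.3 ] az 0.05 | move if turned first [ 1.58 -2.8   6.3 ]
phi -0.05 move(now axes) [ 1.62 -4.85  6.3 ] az 0.07 | move if turned first [ 1.58 -4.86  6.3 ]
phi -0.05 move(now axes) [3.91 5.23 6.3 ] az 1.47 | move if turned first [4.66 4.57 6.3 ]
```

>>> apply_moves(steps=[0.53,-0.93,0,0,0,0.05,45,0.53,-0.93,0,0,0,0,45,0.52,-0.94,0,0,0,0,45,0,0,1,0,0,0,45,0,0,1,0,0,0,45,0,0,1,0,0,0,45,0,0,1,0,0,0,45,0,0,1,0,0,0,45,0,0,0.9,0,0,0,45,0,0,0.4,0,0,0,45,0,0,0,0,0,0,45,0,0,0,0,0,0,0])

```text
t: 43.57
tool_pos: [0.6122, 0.0239, 0.0215]
orientation: [3.14, -0.094, -0.001]
force: [0.2, -0.3, 0.6]
opening: 0.0389
gripper_force: 0.0
```

>>> apply_moves(steps=[0,0,0,0,0,0,0,0,0,0,0,0,0,0,0,0,0,0,0,0,0,0,0,0,0,0,0,0,0,0,-0.5,0,0,0,0,0,0,-1,0,0,0,0,0,0,-1,0,0,0,0,0,0,-0.5,0,0,0,0,0,0,0,0,0,0,0,0,0,0,0,0,0,0])

```text
t: 44.4
tool_pos: [0.6133, 0.025, 0.1129]
orientation: [-3.14, 0.092, -0.005]
force: [-0.8, 0.3, -0.2]
opening: 0.0275
gripper_force: 35.0
```

```bash
python3 - <<'E'
from h import *
im=eyes.read_camera("wrist");s=st();totray(s,0,0);chk(im,s["tool_pos"][2]+.0208)
E
```

```text
t 44.45 pos [0.612 0.025 0.111] yaw/R [[0.998, -0.058, 0.0], [-0.058, -0.998, 0.0]] F [-0.1 -0.1 -1.8] op 0.0279
phi -0.058 move(now axes) [-3.91 11.8   3.25] az 0.4 | move if turned first [-3.41 11.95  3.25]
green 161 153 40 100 far edge [[0.6733, 0.0639], [0.6727, 0.0543]]
green 233 183 53 120 far edge [[0.6562, 0.0289], [0.6555, 0.016]]
```

>>> apply_moves(steps=[-0.3,0.98,0,0,0,0.4,0,-0.28,1,0,0,0,0,0,-0.28,1,0,0,0,0,0,-0.28,1,0,0,0,0,0,-0.28,1,0,0,0,0,0,-0.28,1,0,0,0,0,0,-0.28,1,0,0,0,0,0,-0.28,1,0,0,0,0,0,-0.28,1,0,0,0,0,0,-0.28,1,0,0,0,0,0,-0.28,1,0,0,0,0,0,-0.3,0.97,0,0,0,0,0])

```text
t: 45.45
tool_pos: [0.474, -0.3224, 0.1088]
orientation: [-3.135, 0.158, 0.005]
force: [0.5, 0.2, -1.1]
opening: 0.0278
gripper_force: 35.0
```

>>> apply_moves(steps=[0,0,0,0,0,0,0,0,0,1,0,0,0,0,0,0,1,0,0,0,0,0,0,0,0,0,0,0,0,0,0,0,0,0,0])

```text
t: 45.87
tool_pos: [0.4734, -0.3196, 0.0479]
orientation: [-3.133, 0.157, 0.01]
force: [0.5, 0.8, 0.1]
opening: 0.028
gripper_force: 35.0
```

```bash
python3 - <<'E'
from h import *
s=robot.read_state();im=eyes.read_camera("wrist");st();totray(s,0,0);chk(im,s["tool_pos"][2]+.0208);print("placed");wax("wrist",im,.033)
E
```

```text
t 45.92 pos [ 0.4751 -0.3208  0.0502] yaw/R [[0.995, -0.1, -0.003], [-0.1, -0.995, -0.002]] F [ 1.1 -0.2 -0.2] op 0.0278
phi -0.1 move(now axes) [0.04 0.07 1.14] az -0.0 | move if turned first [0.04 0.07 1.14]
green 328 165 54 107 far edge [[0.5233, -0.3665], [0.522, -0.3798]]
green 232 182 54 121 far edge [[0.5194, -0.3182], [0.518, -0.3318]]
placed
wax [ 0.4641 -0.3195] th -0.1 size [34.  89.1]
wax [ 0.476  -0.3826] th -0.104 size [27.8 74.7]
```

>>> apply_moves(steps=[0,0.05,0.6,0,0,0,0,0,0,0.4,0,0,0,0,0,0,0.2,0,0,0,0,0,0,0,0,0,0,0,0,0,0,0,0,0,0,0,0,0,0,0,0,30,0,0,0,0,0,0,45,0,0,0,0,0,0,45,0,0,0,0,0,0,45,0,0,0,0,0,0,45])

```text
t: 46.75
tool_pos: [0.4759, -0.3236, 0.0156]
orientation: [3.137, -0.158, 0.0]
force: [-0.4, -0.8, -0.2]
opening: 0.0415
gripper_force: 0.0
```

>>> apply_moves(steps=[0,0,-0.5,0,0,0,45,0,0,-1,0,0,0,45,0,0,-1,0,0,0,45,0,0,-1,0,0,0,45,0,0,-1,0,0,0,45,0,0,-1,0,0,0,45,0,0,-1,0,0,0,45,0.2,-1,0,0,0,0,45,0.3,-1,0,0,0,0,45,0.3,-1,0,0,0,-0.45,45,0.3,-1,0,0,0,0,45,0.3,-1,0,0,0,0,45])

```text
t: 47.75
tool_pos: [0.5302, -0.1762, 0.2105]
orientation: [3.14, -0.084, 0.001]
force: [-0.5, -0.2, 0.9]
opening: 0.0417
gripper_force: 0.0
```

>>> apply_moves(steps=[0.3,-1,0,0,0,0,45,0.3,-1,0,0,0,0,45,0.3,-1,0,0,0,0,45,0.2,-1,0,0,0,0,45,0,-1,0,0,0,0,45,0,-1,0,0,0,0,45,0,-1,0,0,0,0,45,0,0,0,0,0,0,45,0,0,0,0,0,0,45])

```text
t: 48.5
tool_pos: [0.574, 0.0319, 0.2103]
orientation: [3.14, -0.079, -0.0]
force: [-0.2, -0.3, 0.4]
opening: 0.0419
gripper_force: 0.0
```

```bash
python3 - <<'E'
from h import *
s=robot.read_state();im=eyes.read_camera("wrist");st();
for c,t,_ in wax("wrist",im,.042): go(s,(*c,.0215),t)
E
```

```text
t 48.55 pos [0.574  0.0307 0.2103] yaw/R [[0.999, -0.052, -0.0], [-0.052, -0.999, 0.0]] F [-0.3 -0.4 -0.6] op 0.0418
wax [0.6163 0.088 ] th -0.055 size [26.6 86. ]
wax [ 0.6673 -0.2202] th 0.193 size [27.2 36. ]
phi -0.05 move(now axes) [ 1.32 -1.94  6.29] az 0.04 | move if turned first [ 1.31 -1.95  6.29]
phi -0.05 move(now axes) [3.53 8.24 6.29] az -2.32 | move if turned first [1.44 8.84 6.29]
```

>>> apply_moves(steps=[0.44,-0.65,0,0,0,0.04,45,0.44,-0.65,0,0,0,0,45,0.44,-0.65,0,0,0,0,45,0,0,1,0,0,0,45,0,0,1,0,0,0,45,0,0,1,0,0,0,45,0,0,1,0,0,0,45,0,0,1,0,0,0,45,0,0,0.9,0,0,0,45,0,0,0.4,0,0,0,45,0,0,0,0,0,0,45,0,0,0,0,0,0,0])

```text
t: 49.55
tool_pos: [0.6169, 0.0857, 0.0215]
orientation: [3.14, -0.092, -0.001]
force: [0.3, -0.3, 1.3]
opening: 0.0383
gripper_force: 0.0
```

>>> apply_moves(steps=[0,0,0,0,0,0,0,0,0,0,0,0,0,0,0,0,0,0,0,0,0,0,0,0,0,0,0,0,0,0,-0.5,0,0,0,0,0,0,-1,0,0,0,0,0,0,-1,0,0,0,0,0,0,-0.5,0,0,0,0,0,0,0,0,0,0,0,0,0,0,0,0,0,0])

```text
t: 50.38
tool_pos: [0.618, 0.0869, 0.1129]
orientation: [-3.14, 0.09, -0.005]
force: [0.2, 0.8, -2.0]
opening: 0.0277
gripper_force: 35.0
```

```bash
python3 - <<'E'
from h import *
im=eyes.read_camera("wrist");s=st();totray(s,0,.06);chk(im,s["tool_pos"][2]+.0208)
E
```

```text
t 50.43 pos [0.6167 0.0868 0.111 ] yaw/R [[0.998, -0.057, 0.0], [-0.057, -0.998, -0.0]] F [-0.7 -0.7 -1. ] op 0.0278
phi -0.057 move(now axes) [-3.87 11.86  3.25] az 0.41 | move if turned first [-3.36 12.02  3.25]
green 233 185 53 118 far edge [[0.6593, 0.0908], [0.6586, 0.0779]]
```

>>> apply_moves(steps=[-0.3,1,0,0,0,0.41,0,-0.28,1,0,0,0,0,0,-0.28,1,0,0,0,0,0,-0.28,1,0,0,0,0,0,-0.28,1,0,0,0,0,0,-0.28,1,0,0,0,0,0,-0.28,1,0,0,0,0,0,-0.28,1,0,0,0,0,0,-0.28,1,0,0,0,0,0,-0.28,1,0,0,0,0,0,-0.28,1,0,0,0,0,0,-0.26,1,0,0,0,0,0])

```text
t: 51.43
tool_pos: [0.4795, -0.2622, 0.1089]
orientation: [-3.136, 0.158, 0.005]
force: [0.3, -0.2, -0.5]
opening: 0.028
gripper_force: 35.0
```

>>> apply_moves(steps=[0,0,0,0,0,0,0,0,0,1,0,0,0,0,0,0,1,0,0,0,0,0,0,0,0,0,0,0,0,0,0,0,0,0,0])

```text
t: 51.85
tool_pos: [0.479, -0.2596, 0.0481]
orientation: [-3.134, 0.157, 0.01]
force: [-0.7, -0.7, -1.0]
opening: 0.0276
gripper_force: 35.0
```

```bash
python3 - <<'E'
from h import *
s=robot.read_state();im=eyes.read_camera("wrist");st();totray(s,0,.06);chk(im,s["tool_pos"][2]+.0208);print("placed");wax("wrist",im,.033)
E
```

```text
t 51.9 pos [ 0.4808 -0.2607  0.0504] yaw/R [[0.995, -0.1, -0.003], [-0.1, -0.995, -0.002]] F [ 0.2 -0.6 -0. ] op 0.0279
phi -0.1 move(now axes) [0.06 0.08 1.15] az -0.0 | move if turned first [0.06 0.08 1.15]
green 333 162 54 110 far edge [[0.5304, -0.3088], [0.5285, -0.322]]
green 415 164 66 126 far edge [[0.5105, -0.3516], [0.5236, -0.3667]]
green 233 185 53 118 far edge [[0.5235, -0.2584], [0.5222, -0.2715]]
placed
wax [ 0.4688 -0.2593] th -0.101 size [34.  87.3]
wax [ 0.4688 -0.3825] th -0.106 size [27.6 89.8]
wax [ 0.4823 -0.3257] th -0.106 size [27.5 76.5]
```

>>> apply_moves(steps=[0,0.05,0.6,0,0,0,0,0,0,0.4,0,0,0,0,0,0,0.2,0,0,0,0,0,0,0,0,0,0,0,0,0,0,0,0,0,0,0,0,0,0,0,0,30,0,0,0,0,0,0,45,0,0,0,0,0,0,45,0,0,0,0,0,0,45,0,0,0,0,0,0,45])

```text
t: 52.73
tool_pos: [0.4817, -0.2635, 0.0156]
orientation: [3.137, -0.158, 0.001]
force: [0.3, -0.5, 1.2]
opening: 0.0418
gripper_force: 0.0
```

>>> apply_moves(steps=[0,0,-0.5,0,0,0,45,0,0,-1,0,0,0,45,0,0,-1,0,0,0,45,0,0,-1,0,0,0,45,0,0,-1,0,0,0,45,0,0,-1,0,0,0,45,0,0,-1,0,0,0,45,0,0,0,0,0,-0.95,60,0,0,0,0,0,-0.95,60,0,0,0,0,0,-0.95,60,0,0,0,0,0,-0.95,60,0,0,0,0,0,-0.95,60])

```text
t: 53.73
tool_pos: [0.4815, -0.2633, 0.2104]
orientation: [3.078, 0.627, 0.0]
force: [-0.7, 0.5, 0.4]
opening: 0.0558
gripper_force: 0.0
```

>>> apply_moves(steps=[0,0,0,0,0,-0.95,60,0,0,0,0,0,-0.95,60,0,0,0,0,0,-0.95,60,0,0,0,0,0,-0.95,60,0,0,0,0,0,-0.95,60,0,0,0,0,0,-0.95,60,0,0,0,0,0,-0.95,60,0,0,0,0,0,-0.95,60,0,0,0,0,0,-0.95,60,0,0,0,0,0,-0.95,60,0,0,0,0,0,-0.95,60])

```text
t: 54.65
tool_pos: [0.4815, -0.2633, 0.2104]
orientation: [2.303, 2.137, -0.0]
force: [-0.1, 0.6, 0.1]
opening: 0.0558
gripper_force: 0.0
```

```bash
python3 - <<'E'
from h import *
s=robot.read_state();im=eyes.read_camera("wrist");st();
a=np.array([np.cos(TT),np.sin(TT)]);n=np.array([-a[1],a[0]])
for c,t,_ in wax("wrist",im,.033): print("  in tray",(c-TC)@a,(c-TC)@n)
try: barpose(im)
except Exception as e: print(e)
go(s,(.5495,.030,.021),np.pi/2-.0555)
E
```

```text
t 54.7 pos [ 0.4815 -0.2634  0.2103] yaw/R [[0.067, 0.998, -0.0], [0.998, -0.067, -0.0]] F [-0.1 -0.2 -0.6] op 0.0556
wax [ 0.4689 -0.3797] th -0.094 size [27.  88.9]
wax [ 0.4751 -0.323 ] th -0.094 size [26.9 89. ]
wax [ 0.4789 -0.2627] th -0.094 size [27.  88.9]
wax [ 0.6854 -0.2052] th 0.808 size [36.5 36.8]
  in tray 0.00042902802072152836 -0.05835788248293201
  in tray 0.000942418830320566 -0.0012812184517752337
  in tray -0.0013205054126848841 0.059078746774919935
  in tray 0.19845926864842725 0.1369104321190073
max() iterable argument is empty
phi 1.496 move(now axes) [9.92 1.53 6.31] az -0.18 | move if turned first [9.89 1.72 6.31]
```

>>> apply_moves(steps=[0.98,0.17,0,0,0,-0.18,60,0.99,0.17,0,0,0,0,60,0.99,0.17,0,0,0,0,60,0.99,0.17,0,0,0,0,60,0.99,0.17,0,0,0,0,60,0.99,0.17,0,0,0,0,60,0.99,0.17,0,0,0,0,60,0.99,0.17,0,0,0,0,60,0.99,0.18,0,0,0,0,60,0.99,0.18,0,0,0,0,60,0,0,0,0,0,0,60,0,0,0,0,0,0,60])

```text
t: 55.7
tool_pos: [0.5516, 0.0309, 0.2102]
orientation: [-2.287, -2.154, 0.0]
force: [0.5, -0.2, 0.0]
opening: 0.0558
gripper_force: 0.0
```

```bash
python3 - <<'E'
from h import *
s=robot.read_state();im=eyes.read_camera("wrist");st();b,t=barpose(im);go(s,(*b,.0205),np.pi/2+t)
h=cv2.inRange(cv2.cvtColor(im,cv2.COLOR_RGB2HSV),(105,120,60),(125,255,220))
for c in cv2.findContours(h,0,1)[0]:
    if cv2.contourArea(c)>800:
        W=np.array([px2w("wrist",q,.002)[:2] for q in c[:,0]]).astype(np.float32);print("felt?",cv2.minAreaRect(W*1000))
E
```

```text
t 55.75 pos [0.5515 0.0297 0.2102] yaw/R [[0.061, 0.998, -0.0], [0.998, -0.061, -0.0]] F [ 0.3 -1.  -0.8] op 0.0558
bar [0.5467 0.0304] yaw -0.0568 size [ 33. 208.]
phi 1.511 move(now axes) [-0.03 -0.16  6.32] az -0.03 | move if turned first [-0.03 -0.16  6.32]
felt? ((434.5616149902344, 0.8782424926757812), (45.753116607666016, 185.90550231933594), 2.325124740600586)
```

>>> apply_moves(steps=[0,-0.12,1,0,0,0,60,0,0,1,0,0,0,60,0,0,1,0,0,0,60,0,0,1,0,0,0,60,0,0,1,0,0,0,60,0,0,0.8,0,0,0,60,0,0,0.45,0,0,0,60,0,0,0,0,0,0,60,0,0,0,0,0,0,60,0,0,0,0,0,0,0,0,0,0,0,0,0,0,0,0,0,0,0,0,0], grip_force=45)

```text
t: 56.75
tool_pos: [0.5494, 0.0294, 0.0246]
orientation: [2.287, 2.151, 0.003]
force: [0.7, 0.3, 0.9]
opening: 0.0402
gripper_force: 0.0
```

>>> apply_moves(steps=[0,0,0,0,0,0,0,0,0,0,0,0,0,0,0,0,0,0,0,0,0,0,0,-0.3,0,0,0,0,0,0,-0.7,0,0,0,0,0,0,-0.5,0,0,0,0,0,0,0,0,0,0,0,0,0,0,0,0,0,0])

```text
t: 57.42
tool_pos: [0.5489, 0.0298, 0.0688]
orientation: [2.286, 2.152, 0.003]
force: [-1.4, 0.1, -6.3]
opening: 0.0336
gripper_force: 45.0
```

```bash
python3 - <<'E'
from h import *
s=st();go(s,(.4365,-.0160,.0215),np.pi/2+.044)
E
```

```text
t 57.42 pos [0.5489 0.0298 0.0688] yaw/R [[0.061, 0.998, 0.0], [0.998, -0.061, 0.002]] F [-1.4  0.1 -6.3] op 0.0336
phi 1.51 move(now axes) [-1.75 -3.65  1.57] az -1.0 | move if turned first [-1.36 -3.81  1.57]
```

>>> apply_moves(steps=[0,-0.5,0,0,0,-0.5,0,0,-0.3,0,0,0,-0.5,0,-0.34,-0.75,0,0,0,0,0,-0.34,-0.75,0,0,0,0,0,-0.34,-0.75,0,0,0,0,0,-0.34,-0.76,0,0,0,0,0,0,0,0.6,0,0,0,0,0,0,0.4,0,0,0,0,0,0,0,0,0,0,0,0,0,0,0,0,0,0])

```text
t: 58.25
tool_pos: [0.4339, -0.0138, 0.0363]
orientation: [-2.17, -2.267, 0.003]
force: [1.1, -0.3, -6.5]
opening: 0.0334
gripper_force: 45.0
```

```bash
python3 - <<'E'
from h import *
s=robot.read_state();im=eyes.read_camera("wrist");st();go(s,(.4365,-.0160,.0245),np.pi/2+.044)
h=cv2.cvtColor(im,cv2.COLOR_RGB2HSV);f=cv2.inRange(h,(105,120,40),(125,255,220))
for v in(60,70,80,90,110,130): k=np.where(f[v,:450]>0)[0];print(v,k.min() if len(k) else 0,k.max() if len(k) else 0)
ks=np.where(f[:,:450].any(1))[0];print("felt top row",ks.min()); r=cv2.inRange(h,(0,180,150),(6,255,255));ys,xs=np.where(r);print("red",xs.min(),xs.max(),ys.min(),ys.max())
print(px2w("wrist",(258,ks.min()),.002),px2w("wrist",(258,ys.min()),s["tool_pos"][2]+.0115))
E
```

```text
t 58.3 pos [ 0.4349 -0.0138  0.0373] yaw/R [[-0.044, 0.999, 0.0], [0.999, 0.044, -0.002]] F [ 0.4  0.2 -4.8] op 0.0336
phi 1.615 move(now axes) [-0.08  0.09  0.39] az -0.0 | move if turned first [-0.08  0.09  0.39]
60 296 299
70 296 299
80 295 298
90 294 298
110 294 297
130 293 296
felt top row 54
red 221 293 48 73
[0.43014898 0.09518072 0.002     ] [0.4304997  0.09203691 0.04778807]
```

>>> apply_moves(steps=[-0.12,0.02,0.2,0,0,0,0,0,0,0.17,0,0,0,0,0,0,0,0,0,0,0,0,0,0,0,0,0,0])

```text
t: 58.63
tool_pos: [0.4363, -0.0175, 0.0265]
orientation: [-2.172, -2.269, 0.001]
force: [-0.5, 0.0, -6.2]
opening: 0.0336
gripper_force: 45.0
```

>>> apply_moves(steps=[0,0,0.06,0,0,0,0,0,0,0.04,0,0,0,0,0,0,0,0,0,0,0,0,0,0,0,0,0,0])

```text
t: 58.97
tool_pos: [0.4367, -0.0176, 0.0259]
orientation: [-2.171, -2.27, 0.001]
force: [-13.2, 0.6, 21.1]
opening: 0.0337
gripper_force: 45.0
```

Touching down on the felt. I ease the load, release and rise.

>>> apply_moves(steps=[0,0,-0.1,0,0,0,0,0,0,0,0,0,0,0,0,0,0,0,0,0,40,0,0,0,0,0,0,60,0,0,0,0,0,0,60,0,0,0,0,0,0,60,0,0,-0.5,0,0,0,60,0,0,-1,0,0,0,60,0,0,-1,0,0,0,60,0,0,-1,0,0,0,60,0,0,-1,0,0,0,60,0,0,-1,0,0,0,60])

```text
t: 59.97
tool_pos: [0.4362, -0.0176, 0.1933]
orientation: [2.172, 2.269, 0.0]
force: [0.6, 0.5, 0.0]
opening: 0.0555
gripper_force: 0.0
```

>>> apply_moves(steps=[0,0,-1,0,0,0,60,0,0,0,0,0,0,60,0,0,0,0,0,0,60])

```text
t: 60.22
tool_pos: [0.4379, -0.0178, 0.224]
orientation: [2.169, 2.267, 0.004]
force: [0.6, -0.2, -0.5]
opening: 0.0557
gripper_force: 0.0
```

```bash
python3 - <<'E'
from h import *
s=robot.read_state();im=eyes.read_camera("wrist");st();b,t=barpose(im)
f=cv2.inRange(cv2.cvtColor(im,cv2.COLOR_RGB2HSV),(105,120,40),(125,255,220))
pts=cv2.findNonZero(f)[:,0];pts=pts[(pts[:,0]<400)]
W=np.array([px2w("wrist",q,.002)[:2] for q in pts]).astype(np.float32);W=W[np.abs(W[:,0]-.436)<.05];r=cv2.minAreaRect(W*1000);print("felt",r)
sc=eyes.read_camera("scene")
for n,z in(("amber_jar",0),("mallet",0),("bench_brush",0),("wax_tube",0),("edge_c",.019)):
    for d in eyes.place_of("scene",n)[:1]: print(n,round(d["conf"],2),np.round(px2w("scene",d["xy"],z)[:2],3))
E
```

```text
t 60.27 pos [ 0.4368 -0.0176  0.222 ] yaw/R [[-0.044, 0.999, -0.0], [0.999, 0.044, 0.001]] F [ 0.3 -0.3 -0.3] op 0.0557
bar [ 0.4366 -0.0327] yaw 0.0437 size [ 32.4 172.7]
felt ((433.50897216796875, -13.576324462890625), (44.57709503173828, 216.61000061035156), 2.556553363800049)
amber_jar 0.57 [0.658 0.207]
mallet 0.75 [0.329 0.261]
bench_brush 0.6 [ 0.32  -0.275]
wax_tube 0.57 [0.633 0.346]
edge_c 0.71 [ 0.442 -0.007]
```

```bash
python3 -c "
from plant import robot
print(robot.close_job())"
```

```text
the job is handed in; nothing more can be done
None
```

The job is done and handed in at about 60 s of the 210 s allowed, but no verdict was returned. All three wax blocks lie flat in the tray and the straightedge is back on its felt, with every in-line step met by my camera measurements. The button was pressed to about 23 N (fully down needs 5 N) and then released.

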